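# Put the bracelet stand back together on the market stall

## Robot

A 6-joint arm with a two-finger parallel gripper is mounted at the origin on the work surface. World frame = base frame: x ahead of the robot, y to its left, z up, the work surface at z = 0. Lengths are in m, angles in degrees, forces in N, time in s.
With the tool pointing down it reaches from about 0.25 to 0.725 m from the base axis. Payload 9.7 kg.
Tool frame: the origin (TCP) lies between the finger pads; the fingertips stand 19 mm ahead of it and the grasp point (between the pads) is the TCP; x points along the fingers, y is the direction in which the jaws open and shut, and the axes are right-handed (so a half turn about x gives the same grasp; the last joint's range is limited). The gripper opens to 85 mm and grips with 20 to 120 N. Pads are 22 mm wide; open, the fingers measure 114 mm over their backs; the gripper's body (76 mm by 85 mm) begins 54 mm behind the grasp point. The pads swing forward as they close: fully open they stand 13 mm farther back than shut.
Start: joints at [65.374, 4.979, 10.078, 95.1, 0, 90], TCP at [0.229, 0.5, 0.25] pointing down, gripper open.
Joint ranges: [-179.16, 179.16], [-48.56, 103.87], [-65.8, 70.77], [-126.05, 130.52], [-82.76, 87.17], [-180, 180]. Speed limits (degrees/s): [127.2, 127.2, 147.25, 180, 180, 180].

## Interface

Orientations are given as [roll, pitch, yaw] about the fixed x, y, z axes, in that order (R = Rz(yaw) Ry(pitch) Rx(roll)).
In Python, from workcell import bot gives the robot as it stands. The module is installed in compiled form; this text tells all that it offers.
- The arm moves only by the shell command python3 -m handwheel 'ROWS' [FORCE]. ROWS is JSON, a list of rows, each a list of 7 numbers: the turn, a rotation vector about the tool's x, y, z in degrees, then the shift along the tool's x, y, z in m, then the closure, from -1 (fully open) to 1 (shut), so that 0 is half open. In form: [[ax, ay, az, dx, dy, dz, fingers], ...]. A call has 1 to 20 rows; each row is the pose to reach, as a shift and turn from the pose commanded when the call began, along the tool's axes at that moment; what a row does not reach only later rows make up. A row lasts 1/8 s, in which the tool goes at most 62.5 mm and 10.7 degrees, less where a joint would pass 70% of its speed; a pose out of reach is approached as far as the arm can. A call with a gripper value outside its range is refused whole. The fingers move at their own pace and stop on an object; FORCE is the grip in N (left out, the last holds). Time passes only in rows, so rows that repeat a pose let the fingers close. It gives the time, the measured TCP pose, the force and the opening at its end, in the units of the state.
- bot.get_obs(): the state, without advancing time (a new reading comes with each control period).
- bot.camera(name): name is "side" or "top"; returns a dict with "frame" (384x512x3 uint8, red, green, blue), "fx", "fy", "cx", "cy" (pixels), "k1" (the pictures are not rectified: a ray, as slopes to the right and down, at radius r is drawn at 1 + k1 r^2 times it, then the intrinsics apply), "R" (3x3) and "t" (3): a world point X has camera coordinates R X + t. Camera axes: x right, y down, z forward; pixel columns grow to the right and rows downward; lengths in m; the calibration is good to about 2 mm. A picture is of the moment at which its call begins. There is no depth.
- bot.job_done(): hands the job in, once; it reports no verdict.
Trained networks look in a picture, given as the dict that the camera call returned (one of the last four; its "shot" number tells which), for a name from the list of things; names that differ only in an ending like _2 or _b are one class to them, and where a whole thing is asked for, a point or a joint stands for the part that bears it (a point fixed in the world has none). Each returns a list of dicts, best first, with "conf" (0 to 1); they miss things now and then, are a little off and sometimes report something else, mostly with a low value. They report only what shows in the picture. A call takes as long as a camera call. They do not tell look-alikes from the thing itself.
- bot.look_for(name, picture): "bbox" ([left, top, width, height] as shares, 0 to 1, of the picture: columns of its width, rows of its height, round what is visible of it).
- bot.tip_of(name, picture): "centre" ([column, row] as shares, 0 to 1, of the picture: columns of its width, rows of its height: a listed point, or the origin of a listed thing).
The state is a dict: "time": time; "q": joint angles; "qd": joint speeds; "joint_efforts": joint torques, N m; "ee_pos": TCP position; "tcp_rot": TCP orientation; "wrist_force": force on the tool from outside, world axes, zero at the start; "torque": the same for the moment, N m; "opening": finger opening in m.
Only numpy, scipy, OpenCV 4.12 (cv2) and the standard library are available. Lean on these libraries where they do the work, as an engineer would, in place of code of your own. Each camera call takes 0.05 s, during which the arm holds its last target.

## Task

The wooden bracelet stand has toppled on the red cloth: set it upright on its square foot and let go of it. Then take the T-bar post out of the plywood block by its padded bar and push its keyed shaft down into the stand's hub, turning it until the key slips into the keyways and the flange sits fully home on the hub. Finish while still holding the bar and pressing it down with a firm push of about 10 N (so that the post could be fixed from the side); leave the teacup, the bell and the tin box where they stand.

Things in the scene. Friction and masses are not known exactly. Their poses are not given: they have to be found in the camera images.
- stand_centre (a point): Centre of the toppled bracelet stand (pale wood, 0.6 kg, loose): on its axis, 55 mm above the underside, half-way up. z runs along the column from foot to hub: up when upright; while toppled level, some 12 degrees downwards. A round column 50 mm in diameter, gripped across, stands on a square foot. Total height 110 mm.
- stand_mouth (a point): Same stand and axes: centre of the column's top face (the hub), 110 mm above the underside. Here opens a round bore 22.5 mm in diameter, 44 mm deep, with two opposite straight keyways along x (parallel to two of the foot's sides): 11 mm wide in y, 38 mm from end to end, as deep as the bore.
- post_bar (a point): Centre of the padded grey bar of the T-bar post (0.25 kg, loose): 110 mm long along x, 20 mm thick along y, 22 mm high, gripped across the 20 mm. z points up the post. A steel rod 16 mm in diameter leads down to a flange. The post hangs upright in the plywood block to begin with.
- post_seat (a point): Same post and axes: centre of the underside of its flange (disc 50 mm wide, 6 mm thick), 91 mm below post_bar. Below it a shaft 21 mm in diameter reaches 40 mm down, foot chamfered. A flat key crosses the shaft along x (as the bar): 33 mm long in x, 8 mm wide in y, 2 to 25 mm below the flange; the last 15 mm are plain.
- stand: The stand as a whole; origin: centre of the foot's underside, axes as stand_centre. Foot 90 x 90 mm, 12 mm thick, sides along x and y. Toppled it lies on one foot edge and the column's top rim. Let go when leaning less than about 45 degrees with a foot edge on the table, it drops back onto its foot by itself.
- post: The T-bar post as a whole; origin and axes as post_seat. It fits the hub either way round (half a turn apart), its x axis along the stand's x axis. When home the flange lies on the hub's top face.
- holder: Fixed plywood block 110 x 110 mm, 50 mm high, origin at the centre of its underside, with an upright through hole 38 mm in diameter in its middle. The post's shaft hangs loosely in it, the flange resting on its top.
- teacup: White porcelain mug, 84 mm wide, 60 mm high, origin at the centre of its underside; bystander.
- bell: Small brass hand bell, 56 mm wide, 84 mm high, origin at the centre of its underside; bystander.
- tin: Green and brass tin box 94 x 134 mm, 70 mm high, origin at the centre of its underside; bystander.
Not all that is in view belongs to the job. What is shaped like the holder but blue is not meant.

How it is judged:
By the outcome, as a careful person would: the job done as asked, in the order asked, and still so for the second after the job is handed in, while the arm keeps its last pose, push and grip.
It also fails if it takes over 61 s, if anything falls off the work surface, if the arm or the gripper's body presses on something with over 40 N, if the wrist force passes 120 N, or if a joint passes its speed limit or range.

## Working session

There is one attempt and no reset: what is moved stays moved. The work goes in short steps, Python scripts to look and compute and a shell command to move; the robot and the scene stay as the last step left them, time stands still between calls to the robot, and variables do not carry over. Pictures are saved under pics/ and viewed, and the job is handed in when it is done.

```bash
ls; mkdir -p pics; python3 - <<'E'
from workcell import bot
import cv2,json
print(bot.get_obs())
for n in("side","top"):
    p=bot.camera(n); cv2.imwrite(f"pics/{n}0.png",p["frame"][:,:,::-1])
    print(n,{k:(v.tolist() if hasattr(v,'tolist') else v) for k,v in p.items() if k!="frame"})
    for o in["stand_centre","stand_mouth","post_bar","post_seat","stand","holder","teacup","bell","tin"]:
        print(o,[(round(d["conf"],2),round(d["centre"][0]*512,1),round(d["centre"][1]*384,1)) for d in bot.tip_of(o,p)])
E
```

```text
pics
{'time': 0.0, 'q': array([6.53726539e+01, 5.01231150e+00, 1.00344828e+01, 9.51000105e+01,
       2.65853087e-03, 9.00010070e+01]), 'qd': array([-0.04491305,  0.06824604,  0.00732929,  0.06247251, -0.02362181,
        0.06745656]), 'joint_efforts': array([-2.78887474e-04, -5.20391536e+01,  4.64798570e+01,  1.64016680e-02,
        2.24717037e-04,  9.68665574e-06]), 'ee_pos': array([0.22909631, 0.49978902, 0.24957169]), 'tcp_rot': array([ -91.95511974,   89.92211542, -116.58347457]), 'wrist_force': array([-0.31010825,  0.41178624,  0.26512988]), 'torque': array([-0.03690376,  0.04445712, -0.02275498]), 'opening': 0.08548239316419647}
side {'fx': 498.95803521777077, 'fy': 498.95803521777077, 'cx': 258.44346100475525, 'cy': 188.6562916861655, 'k1': -0.06207599579976112, 'R': [[0.8277294046628803, -0.5610774529409266, 0.007491625841955142], [-0.37902717845236517, -0.5689049267994798, -0.7298531237569085], [0.4137661545497318, 0.6012813618137522, -0.683562940250952]], 't': [-0.4345479770840039, 0.26388458096046336, 1.266084989899319], 'shot': 1}
stand_centre [(0.84, 246.4, 176.4)]
stan
[... 397 characters left out ...]
07328772611206, 'k1': -0.06331401130575781, 'R': [[0.0017915142416491836, -0.9998751395327984, 0.01570018538072476], [-0.9879915329682128, -0.0041954349781466995, -0.15445105732388156], [0.15449764159961393, -0.015234948953353906, -0.9878756880653283]], 't': [-0.018736429297098716, 0.511274787184225, 0.9686846830931856], 'shot': 2}
stand_centre [(0.9, 205.9, 173.7)]
stand_mouth [(0.87, 192.1, 161.7)]
post_bar [(0.78, 346.1, 190.9), (0.55, 334.6, 191.2), (0.35, 329.8, 198.5)]
post_seat [(0.71, 338.2, 195.5)]
stand [(0.78, 212.2, 191.0)]
holder [(0.86, 329.8, 196.6), (0.78, 382.9, 154.4), (0.63, 323.3, 261.4)]
teacup [(0.69, 272.8, 141.8)]
bell [(0.83, 276.1, 236.0)]
tin [(0.72, 131.6, 238.8)]
```

View pics/side0.png

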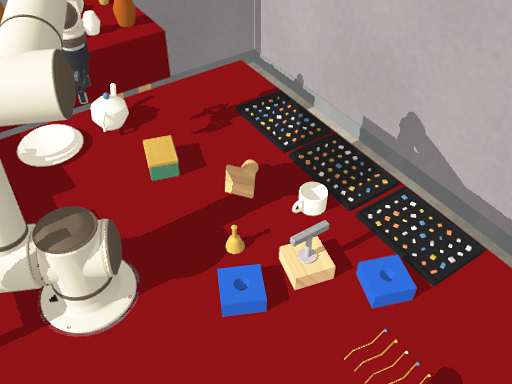

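View pics/top0.png

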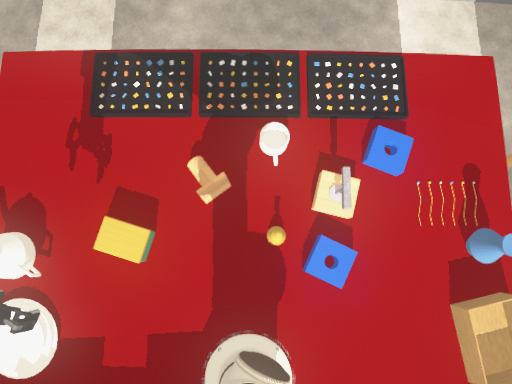

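Side view: stand at about (241,178), post in the plywood block at (308,240), teacup (313,198), bell (235,240), tin (160,158). In the top view the stand's foot is near (212,190) with its column pointing to (197,163), and the bar is near (346,188). Next I triangulate these and zoom in.

```bash
cat > h.py <<'E'
import numpy as np, cv2
from scipy.optimize import least_squares
def K(c): return np.array([[c["fx"],0,c["cx"]],[0,c["fy"],c["cy"]],[0,0,1.]])
def proj(c,X):
    X=np.atleast_2d(X); p=X@np.array(c["R"]).T+np.array(c["t"]); s=p[:,:2]/p[:,2:]
    s=s*(1+c["k1"]*(s**2).sum(1,keepdims=True)); return s*[c["fx"],c["fy"]]+[c["cx"],c["cy"]]
def ray(c,uv):
    s=cv2.undistortPoints(np.array([[uv]],float),K(c),np.array([c["k1"],0,0,0.]))[0,0]
    R=np.array(c["R"]); o=-R.T@np.array(c["t"]); return o,R.T@np.array([s[0],s[1],1])
def onz(c,uv,z):
    o,d=ray(c,uv); return o+d*(z-o[2])/d[2]
def tri(cs,uvs):
    f=lambda X:np.concatenate([proj(c,X)[0]-u for c,u in zip(cs,uvs)])
    r=least_squares(f,[.4,0,.05]); return r.x,np.sqrt((r.fun**2).mean())
E
python3 - <<'E'
from workcell import bot
from h import *
import pickle
s=bot.camera("side");t=bot.camera("top");pickle.dump((s,t),open("c0.pkl","wb"))
def g(o,p,k=0):
    r=bot.tip_of(o,p); return np.array(r[k]["centre"])*[512,384] if len(r)>k else None
for o in["stand_centre","stand_mouth","stand","post_bar","post_seat","teacup","bell","tin"]:
    a,b=g(o,s),g(o,t)
    if a is None or b is None: print(o,a,b);continue
    print(o,a.round(1),b.round(1),*[np.round(v,4) for v in tri([s,t],[a,b])])
print("holder",onz(s,(306.5,269.5),0),onz(t,(329.8,196.6),0))
def crop(c,x,y,w,h,f,n): cv2.imwrite(n,cv2.resize(c["frame"][y:y+h,x:x+w,::-1],None,fx=f,fy=f,interpolation=cv2.INTER_CUBIC))
crop(s,200,140,80,70,8,"pics/s_st.png");crop(t,170,140,80,70,8,"pics/t_st.png")
crop(s,260,200,90,100,6,"pics/s_po.png");crop(t,300,150,80,80,7,"pics/t_po.png")
E
```

```text
stand_centre [246.4 172.5] [206.3 174. ] [0.5613 0.12   0.0449] 0.0474
stand_mouth [255.  167.9] [192.1 162.1] [0.6123 0.1644 0.0051] 1.8651
stand [238.6 184.4] [211.6 193.5] [0.5134 0.1028 0.0312] 1.5008
post_bar [308.7 231. ] [344.1 187.4] [ 0.5086 -0.2429  0.1431] 0.1241
post_seat [309.5 254.5] [336.4 195.5] [ 0.5079 -0.2478  0.0547] 2.0302
teacup [309.8 207.3] [273.3 138.6] [ 0.6752 -0.0698 -0.0084] 1.9314
bell [237. 246.] [346.1 190.7] [ 0.4194 -0.207   0.1367] 24.6359
tin [162.7 163.3] [130.7 238.1] [0.3799 0.3346 0.016 ] 0.5291
holder [ 0.50813125 -0.25271393  0.        ] [ 0.50504712 -0.23780893  0.        ]
```

View pics/s_st.png

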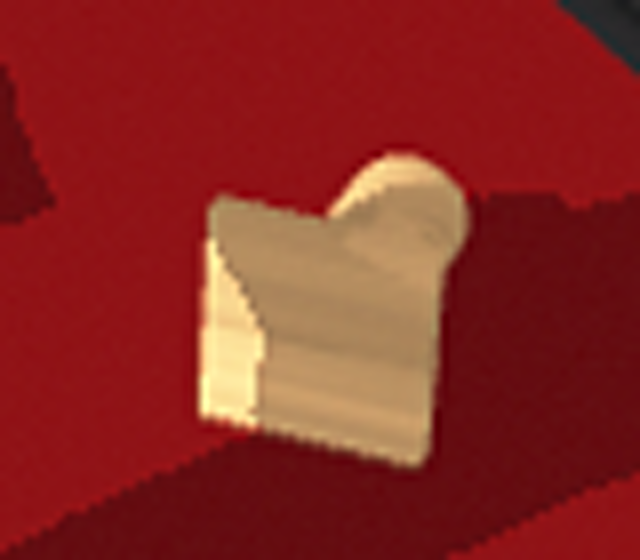

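View pics/t_st.png

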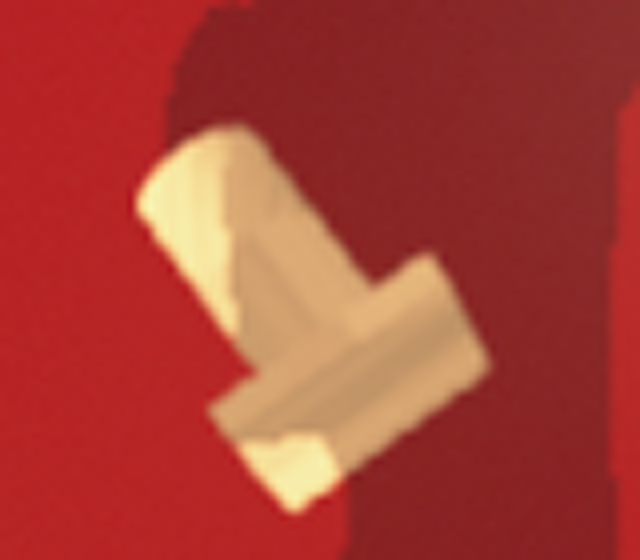

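View pics/s_po.png

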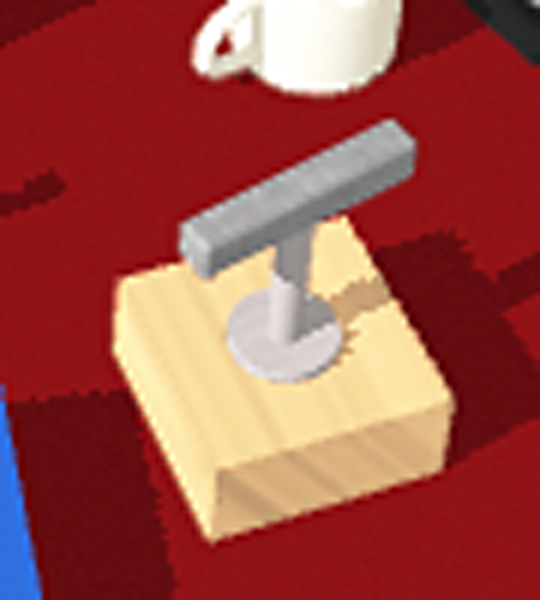

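View pics/t_po.png

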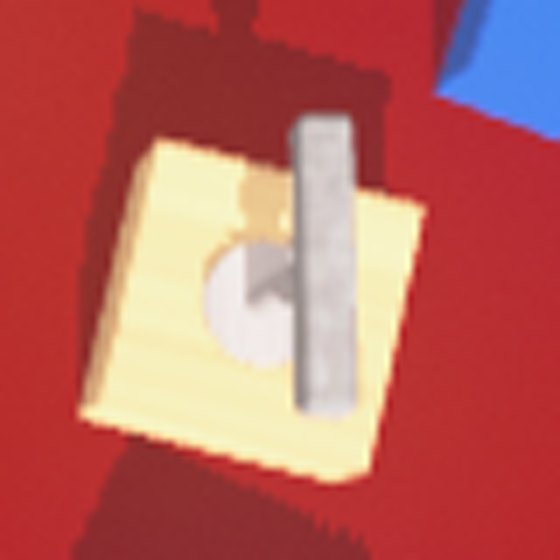

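```bash
cat >> h.py <<'E'
from scipy.optimize import minimize
def hullmask(c,pts,m,S=4):
    p=proj(c,pts); h=cv2.convexHull(p.astype(np.float32))
    cv2.fillConvexPoly(m,np.round(h*16*S).astype(np.int32),1,shift=4)
def render(c,parts,roi,S=4):
    x0,y0,w,h=roi; m=np.zeros((384*S,512*S),np.uint8)
    for p in parts: hullmask(c,p,m,S)
    m=cv2.resize(m[y0*S:(y0+h)*S,x0*S:(x0+w)*S].astype(np.float32),(w,h),interpolation=cv2.INTER_AREA)
    return m
def cyl(r,z0,z1,n=40):
    a=np.linspace(0,2*np.pi,n,endpoint=False); return np.concatenate([np.c_[r*np.cos(a),r*np.sin(a),0*a+z] for z in(z0,z1)])
def box(x,y,z0,z1): return np.array([[i*x/2,j*y/2,k] for i in(-1,1) for j in(-1,1) for k in(z0,z1)])
STAND=[box(.09,.09,0,.012),cyl(.025,.012,.11)]
POST=[box(.11,.02,.08,.102),cyl(.008,0.006,.085),cyl(.025,0,.006)]
def rz(a): a=np.radians(a);return np.array([[np.cos(a),-np.sin(a),0],[np.sin(a),np.cos(a),0],[0,0,1]])
def ry(a): a=np.radians(a);return np.array([[np.cos(a),0,np.sin(a)],[0,1,0],[-np.sin(a),0,np.cos(a)]])
def fit(cs,masks,rois,parts,pose,x0,steps):
    def cost(x):
        R,t=pose(x); return sum(np.abs(render(c,[p@R.T+t for p in parts],r)-m).sum() for c,m,r in zip(cs,masks,rois))
    sim=np.array([x0]+[np.array(x0)+np.eye(len(x0))[i]*steps[i] for i in range(len(x0))])
    r=minimize(cost,x0,method="Nelder-Mead",options=dict(initial_simplex=sim,maxiter=300,xatol=1e-4,fatol=.05))
    return r.x,r.fun
def wood(c,roi):
    x,y,w,h=roi; f=c["frame"][y:y+h,x:x+w].astype(float); return np.clip((f[...,1]/np.maximum(f[...,0],1)-.2)/.35,0,1).round()
def grey(c,roi):
    x,y,w,h=roi; f=c["frame"][y:y+h,x:x+w].astype(float); return ((f.max(2)-f.min(2))/np.maximum(f.max(2),1)<.16).astype(float)
E
cat > fit0.py <<'E'
from h import *
import pickle
s,t=pickle.load(open("c0.pkl","rb"))
rs,rt=(215,150,55,55),(175,145,70,70)
def pose(x):  # axis base: local z -> azimuth phi, down 11.53
    R=rz(x[2])@ry(90+11.53); t_=np.array([x[0],x[1],0]); 
    # lowest pt at z=0
    z=min((p@R.T)[:,2].min() for p in STAND); t_[2]=-z; return R,t_
for cs,rr in(([s,t],[rs,rt]),([t],[rt]),([s],[rs])):
    x,f=fit(cs,[wood(c,r) for c,r in zip(cs,rr)],rr,STAND,pose,[.515,.09,45],[.01,.01,8])
    R,tt=pose(x); print("stand",x.round(4),f,"foot",tt.round(4),"centre",(tt+R[:,2]*.055).round(4),"mouth",(tt+R[:,2]*.11).round(4))
ps,pt=(285,215,50,50),(320,155,40,60)
pp=lambda x:(rz(x[2]),np.array([x[0],x[1],.05]))
for cs,rr in(([s,t],[ps,pt]),([t],[pt]),([s],[ps])):
    x,f=fit(cs,[grey(c,r) for c,r in zip(cs,rr)],rr,POST,pp,[.508,-.245,0],[.01,.01,8]); print("post",x.round(4),f)
for c,r,n in((s,rs,"a"),(t,rt,"b")): cv2.imwrite(f"pics/m{n}.png",cv2.resize(wood(c,r)*255,None,fx=6,fy=6))
for c,r,n in((s,ps,"c"),(t,pt,"d")): cv2.imwrite(f"pics/m{n}.png",cv2.resize(grey(c,r)*255,None,fx=6,fy=6))
E
python3 fit0.py; python3 -c "
import cv2,numpy as np
L=[cv2.resize(cv2.imread(f'pics/m{n}.png'),(190,240)) for n in 'abcd'];cv2.imwrite('pics/mm.png',np.hstack(L))"
```

```text
stand [ 0.5161  0.092  36.9388] 138.5625 foot [0.5161 0.092  0.0465] centre [0.5592 0.1244 0.0355] mouth [0.6023 0.1568 0.0245]
stand [ 0.5158  0.0927 36.6979] 93.125 foot [0.5158 0.0927 0.0465] centre [0.559  0.1249 0.0355] mouth [0.6022 0.1571 0.0245]
stand [ 0.5162  0.0916 36.714 ] 41.875 foot [0.5162 0.0916 0.0465] centre [0.5594 0.1239 0.0355] mouth [0.6026 0.1561 0.0245]
post [ 0.5079 -0.2482  0.7484] 220.9375
post [ 0.5063 -0.2483 -2.3329] 82.375
post [ 0.5089 -0.248   1.8738] 117.6875[ WARN:0@1.411] global loadsave.cpp:1063 imwrite_ Unsupported depth image for selected encoder is fallbacked to CV_8U.
```

View pics/mm.png

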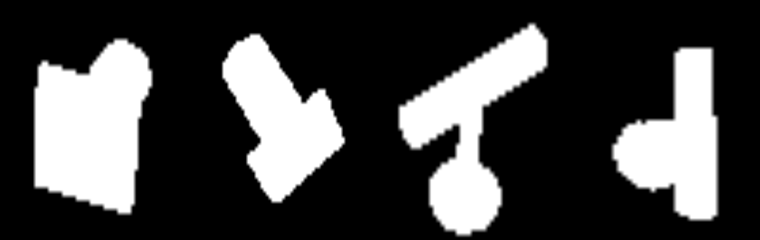

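```bash
cat >> h.py <<'E'
from scipy.spatial.transform import Rotation as Ro
def Rt(rpy): return Ro.from_euler("xyz",rpy,degrees=True)
def toolR(d,y):
    d=np.array(d)/np.linalg.norm(d); y=np.array(y,float); y-=d*(y@d); y/=np.linalg.norm(y)
    return Ro.from_matrix(np.c_[d,y,np.cross(d,y)])
def row(o,R,p):
    R0=Rt(o["tcp_rot"]); return np.r_[(R0.inv()*R).as_rotvec(degrees=True).round(2),R0.inv().apply(np.array(p)-o["ee_pos"]).round(4)]
def tilt(phi,a): # tool x: a degrees from down toward azimuth phi
    f=np.array([np.cos(np.radians(phi)),np.sin(np.radians(phi)),0]); return np.sin(np.radians(a))*f+np.cos(np.radians(a))*np.array([0,0,-1])
E
cat > p1.py <<'E'
from h import *
from workcell import bot
o=bot.get_obs(); print(o["time"],o["ee_pos"],o["tcp_rot"],o["q"].round(1))
print(Rt(o["tcp_rot"]).as_matrix().round(3))
phi=36.8; f=np.array([np.cos(np.radians(phi)),np.sin(np.radians(phi)),0])
G=np.array([.563,.1273,.0345]); d=tilt(phi,-30)
for s in(1,-1):
    R=toolR(d,s*np.array([-f[1],f[0],0])); print(s,row(o,R,G-d*.13),row(o,R,G+d*.004))
E
python3 p1.py
```

```text
1.9 [0.22915428 0.49997964 0.25026686] [ -91.13528674   89.99676076 -115.75732586] [65.4  5.  10.1 95.1  0.  90. ]
[[-0.     0.417  0.909]
 [-0.     0.909 -0.417]
 [-1.    -0.    -0.   ]]
1 [-59.96    27.04   -16.06     0.1032  -0.1426   0.4899] [-59.96    27.04   -16.06     0.2192  -0.2014   0.4578]
-1 [ 1.1541e+02 -1.8370e+01 -3.0920e+01  1.0320e-01 -1.4260e-01  4.8990e-01] [115.41   -18.37   -30.92     0.2192  -0.2014   0.4578]
```

```bash
python3 -m handwheel '[[-60,27,-16.1,0.05,-0.143,0.49,-1],[-60,27,-16.1,0.05,-0.143,0.49,-1],[-60,27,-16.1,0.05,-0.143,0.49,-1],[-60,27,-16.1,0.05,-0.143,0.49,-1],[-60,27,-16.1,0.05,-0.143,0.49,-1],[-60,27,-16.1,0.05,-0.143,0.49,-1],[-60,27,-16.1,0.05,-0.143,0.49,-1],[-60,27,-16.1,0.05,-0.143,0.49,-1],[-60,27,-16.1,0.103,-0.143,0.49,-1],[-60,27,-16.1,0.103,-0.143,0.49,-1],[-60,27,-16.1,0.103,-0.143,0.49,-1],[-60,27,-16.1,0.103,-0.143,0.49,-1]]' 80; python3 p1.py
```

```text
time: 3.4
ee_pos: [0.6147, 0.1669, 0.1495]
tcp_rot: [-179.8, 60.2, -142.9]
wrist_force: [-0.1, -0.2, 0.1]
opening: 0.0856
3.4 [0.61466187 0.16691178 0.14947401] [-179.84649298   60.15869205 -142.93821246] [ 18.9  48.6  52.2 122.2  -8.9 -15.7]
[[-0.397 -0.601  0.694]
 [-0.3    0.799  0.521]
 [-0.867 -0.001 -0.498]]
1 [ 0.07    0.16    0.13    0.0021 -0.0008  0.0011] [ 0.07    0.16    0.13    0.1361 -0.0005  0.0007]
-1 [-1.7993e+02 -2.0000e-01  2.5000e-01  2.1000e-03 -8.0000e-04  1.1000e-03] [-1.7993e+02 -2.0000e-01  2.5000e-01  1.3610e-01 -5.0000e-04  7.0000e-04]
```

```bash
python3 -m handwheel '[[0,0,0,0.05,0,0,-1],[0,0,0,0.1,0,0,-1],[0,0,0,0.125,0,0,-1],[0,0,0,0.136,0,0.001,-1],[0,0,0,0.136,0,0.001,-1],[0,0,0,0.136,0,0.001,1],[0,0,0,0.136,0,0.001,1],[0,0,0,0.136,0,0.001,1],[0,0,0,0.136,0,0.001,1],[0,0,0,0.136,0,0.001,1],[0,0,0,0.136,0,0.001,1]]' 80; cat > snap.py <<'E'
import sys,pickle
from h import *
from workcell import bot
n=sys.argv[1]; s=bot.camera("side");t=bot.camera("top");pickle.dump((s,t),open(f"{n}.pkl","wb"))
def crop(c,u,v,w=64): 
    u=int(np.clip(u-w,0,512-2*w));v=int(np.clip(v-w,0,384-2*w)); return cv2.resize(c["frame"][v:v+2*w,u:u+2*w,::-1],(390,390),interpolation=cv2.INTER_CUBIC)
X=[float(v) for v in sys.argv[2].split(",")]; w=int(sys.argv[3])
a,b=proj(s,X)[0],proj(t,X)[0]; print("crop centres",a.round(1),b.round(1))
cv2.imwrite(f"pics/{n}.png",np.hstack([crop(s,*a,w),crop(t,*b,w)]))
E
python3 snap.py g1 .56,.125,.05 45
```

```text
time: 4.78
ee_pos: [0.5621, 0.1262, 0.0302]
tcp_rot: [-179.9, 60.2, -143.1]
wrist_force: [1.2, 3.2, 5.2]
opening: 0.0478
crop centres [245.2 170.5] [204.2 174.1]
```

View pics/g1.png

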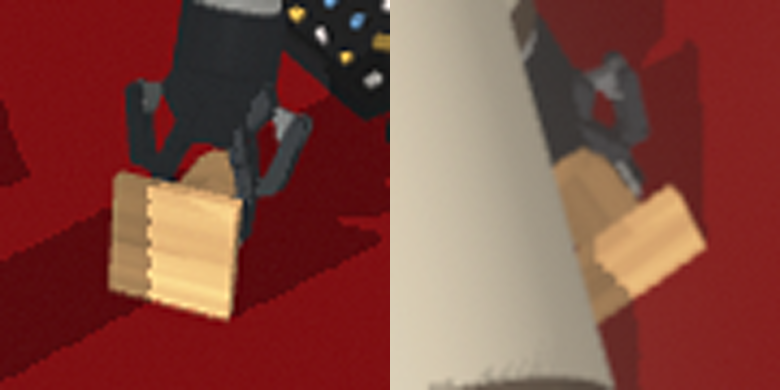

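```bash
python3 -m handwheel '[[0,0,0,-0.02,0,-0.0115,1],[0,0,0,-0.052,0,-0.03,1],[0,-10,0,-0.07,0,-0.04,1],[0,-20,0,-0.07,0,-0.04,1],[0,-30,0,-0.07,0,-0.04,1],[0,-40,0,-0.07,0,-0.04,1],[0,-50,0,-0.07,0,-0.04,1],[0,-60,0,-0.07,0,-0.04,1],[0,-70,0,-0.07,0,-0.04,1],[0,-80,0,-0.07,0,-0.04,1],[0,-88,0,-0.07,0,-0.04,1],[0,-92,0,-0.07,0,-0.04,1],[0,-92,0,-0.07,0,-0.04,1],[0,-92,0,-0.07,0,-0.04,1]]'; python3 snap.py g2 .56,.125,.1 50; python3 -c "
from workcell import bot;print(bot.get_obs()['q'].round(1))"
```

```text
time: 6.62
ee_pos: [0.5618, 0.1257, 0.1098]
tcp_rot: [-0.0, 28.1, 36.8]
wrist_force: [0.7, -0.9, -5.9]
opening: 0.0485
crop centres [245. 158.] [201.9 170.3]
[ -2.3 -32.5 -58.8   8.1  33.8 -21. ]
```

View pics/g2.png

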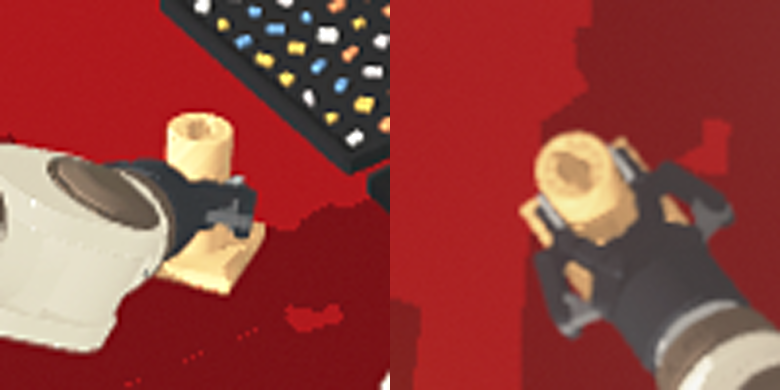

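```bash
python3 -m handwheel '[[0,-5,0,0.01,0,-0.0185,1],[0,-5,0,0.016,0,-0.03,1],[0,-5,0,0.0185,0,-0.0345,1],[0,-5,0,0.0195,0,-0.0365,1],[0,-5,0,0.0195,0,-0.0365,1]]'; python3 snap.py g3 .56,.125,.06 50
```

```text
time: 7.35
ee_pos: [0.5623, 0.1259, 0.0693]
tcp_rot: [-0.1, 22.9, 36.8]
wrist_force: [0.0, 0.5, -6.2]
opening: 0.0484
crop centres [245.2 168.1] [203.8 173.4]
```

View pics/g3.png

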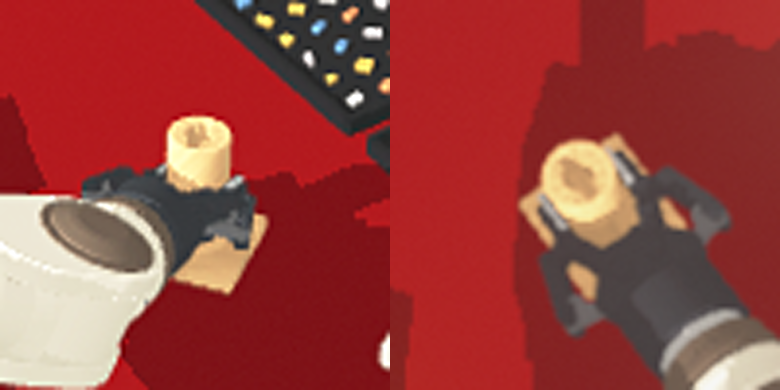

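```bash
python3 -m handwheel '[[0,0,0,0.0015,0,-0.0035,1],[0,0,0,0.0022,0,-0.005,1],[0,0,0,0.0022,0,-0.005,1]]'; python3 -m handwheel '[[0,0,0,0.0008,0,-0.0018,1],[0,0,0,0.0008,0,-0.0018,1]]'
```

```text
time: 7.82
ee_pos: [0.5617, 0.1258, 0.0625]
tcp_rot: [-0.0, 23.0, 36.8]
wrist_force: [-0.8, -0.5, -6.1]
opening: 0.0484
time: 8.07
ee_pos: [0.5623, 0.1259, 0.0618]
tcp_rot: [-0.1, 22.9, 36.8]
wrist_force: [-3.7, -0.8, 0.1]
opening: 0.0483
```

```bash
python3 -m handwheel '[[0,0,0,0,0,0,0],[0,0,0,0,0,0,-1],[0,0,0,0,0,0,-1],[0,0,0,0,0,0,-1],[0,0,0,0,0,0,-1],[0,0,0,-0.03,0,0,-1],[0,0,0,-0.08,0,0,-1],[0,0,0,-0.13,0,0.02,-1],[0,0,0,-0.15,0,0.08,-1],[0,0,0,-0.15,0,0.12,-1],[0,0,0,-0.15,0,0.12,-1]]'; python3 snap.py g4 .56,.125,.06 45;python3 -c "
from workcell import bot;print(bot.get_obs()['q'].round(1))"
```

```text
time: 9.45
ee_pos: [0.5053, 0.0645, 0.234]
tcp_rot: [-0.0, 23.1, 37.6]
wrist_force: [0.2, -0.7, -0.2]
opening: 0.0852
crop centres [245.2 168.1] [203.8 173.4]
[-15.3 -48.5 -54.7  29.5  47.1 -27.4]
```

View pics/g4.png

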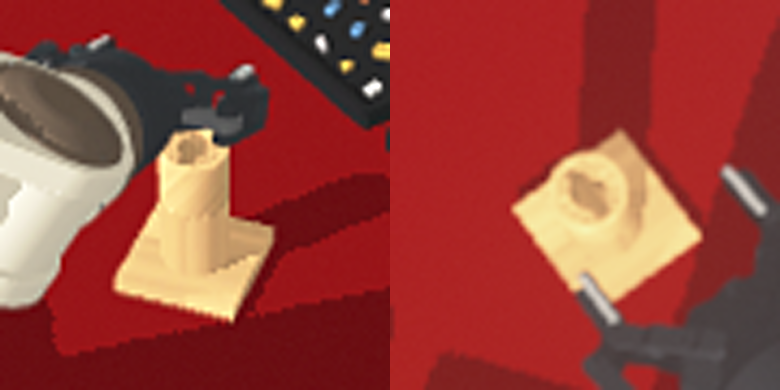

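```bash
python3 - <<'E'
from h import *
from workcell import bot
o=bot.get_obs()
for s in(1,-1):
    R=toolR([0,0,-1],[0,s,0]); print(s,row(o,R,[.5075,-.248,.26]), row(o,R,[.42,-.05,.3]))
import pickle
s,t=pickle.load(open("g4.pkl","rb"))
a,b=proj(s,[.567,.129,.11])[0].astype(int),proj(t,[.567,.129,.11])[0].astype(int); print(a,b)
cr=lambda c,u:cv2.resize(c["frame"][u[1]-16:u[1]+16,u[0]-16:u[0]+16,::-1],(390,390),interpolation=cv2.INTER_CUBIC)
cv2.imwrite("pics/k4.png",np.hstack([cr(s,a),cr(t,b)]))
E
```

```text
1 [ 3.303e+01  6.401e+01 -2.204e+01 -1.852e-01 -2.496e-01 -4.490e-02] [ 3.303e+01  6.401e+01 -2.204e+01 -1.535e-01 -3.910e-02  1.130e-02]
-1 [-1.2235e+02  2.7640e+01  8.0260e+01 -1.8520e-01 -2.4960e-01 -4.4900e-02] [-1.2235e+02  2.7640e+01  8.0260e+01 -1.5350e-01 -3.9100e-02  1.1300e-02]
[246 153] [199 166]
```

View pics/k4.png

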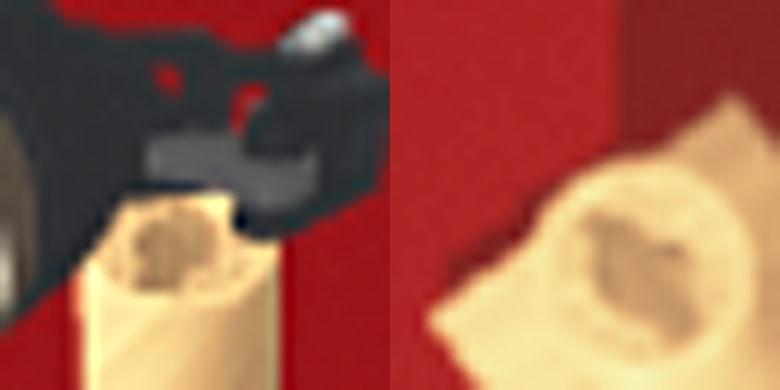

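```bash
python3 -m handwheel '[[8,16,-5.5,-0.06,-0.02,0.04,-1],[33,64,-22,-0.154,-0.04,0.011,-1],[33,64,-22,-0.154,-0.04,0.011,-1],[33,64,-22,-0.154,-0.04,0.011,-1],[33,64,-22,-0.154,-0.04,0.011,-1],[33,64,-22,-0.154,-0.04,0.011,-1],[33,64,-22,-0.185,-0.25,-0.045,-1],[33,64,-22,-0.185,-0.25,-0.045,-1],[33,64,-22,-0.185,-0.25,-0.045,-1],[33,64,-22,-0.185,-0.25,-0.045,-1],[33,64,-22,-0.185,-0.25,-0.045,-1]]'; python3 - <<'E'
from h import *
from workcell import bot
import pickle
o=bot.get_obs(); print(o["q"].round(1)); R=toolR([0,0,-1],[0,1,0]); print(row(o,R,[.5075,-.248,.145]))
s,t=bot.camera("side"),bot.camera("top"); pickle.dump((s,t),open("g5.pkl","wb"))
cv2.imwrite("pics/g5s.png",s["frame"][:,:,::-1]);cv2.imwrite("pics/g5t.png",t["frame"][:,:,::-1])
E
```

```text
time: 10.92
ee_pos: [0.5075, -0.2503, 0.2563]
tcp_rot: [146.8, 89.7, 146.7]
wrist_force: [-0.1, 0.4, -0.0]
opening: 0.0857
[-26.3   7.7  13.7  96.3   0.  -26.1]
[-0.12   -0.26   -0.17    0.1114  0.0019  0.0005]
```

View pics/g5s.png

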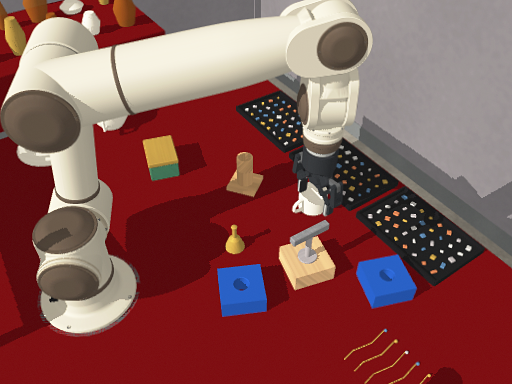

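View pics/g5t.png

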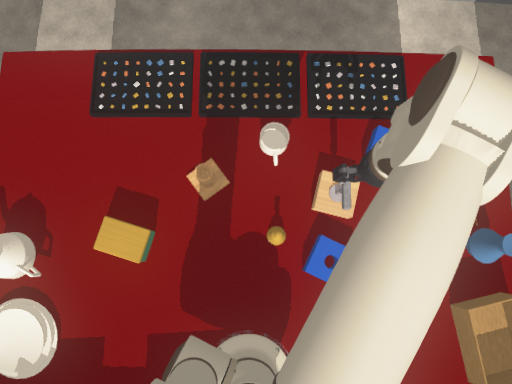

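Side view: the stand is upright at (245,172), with the gripper above the bar and the post untouched at (310,240). The top view shows the upright stand at (208,178). Now I fit the stand's pose and grasp the bar.

```bash
cat > fit5.py <<'E'
from h import *
import pickle,sys
s,t=pickle.load(open(sys.argv[1],"rb"))
rs,rt=(220,145,50,55),(180,150,55,55)
pose=lambda x:(rz(x[2]),np.array([x[0],x[1],0]))
for cs,rr in(([s,t],[rs,rt]),([t],[rt]),([s],[rs])):
  for g in ([.567,.129,37],[.56,.125,30]):
    x,f=fit(cs,[wood(c,r) for c,r in zip(cs,rr)],rr,STAND,pose,g,[.01,.01,8]); print(x.round(4),f)
E
python3 fit5.py g5.pkl
```

```text
[ 0.554   0.119  36.6201] 127.8125
[ 0.5538  0.1195 37.165 ] 128.0625
[ 0.5538  0.1196 36.4203] 86.375
[ 0.553   0.1192 36.6987] 89.5625
[ 0.5539  0.1187 36.9412] 39.3125
[ 0.5537  0.1189 37.3827] 38.1875
```

```bash
python3 -m handwheel '[[0,0,0,0.05,0.002,0.0005,-1],[0,0,0,0.09,0.002,0.0005,-1],[0,0,0,0.108,0.002,0.0005,-1],[0,0,0,0.112,0.002,0.0005,-1],[0,0,0,0.112,0.002,0.0005,-1],[0,0,0,0.112,0.002,0.0005,1],[0,0,0,0.112,0.002,0.0005,1],[0,0,0,0.112,0.002,0.0005,1],[0,0,0,0.112,0.002,0.0005,1],[0,0,0,0.112,0.002,0.0005,1],[0,0,0,0.112,0.002,0.0005,1],[0,0,0,0.112,0.002,0.0005,1]]' 110
```

```text
time: 12.52
ee_pos: [0.5087, -0.2466, 0.1486]
tcp_rot: [-13.4, 89.9, -13.4]
wrist_force: [0.1, -2.3, 6.0]
opening: 0.0181
```

```bash
python3 snap.py g6 .508,-.248,.12 45; python3 -c "
from workcell import bot;o=bot.get_obs();print(o['ee_pos'],o['wrist_force'],o['torque'])"
```

```text
crop centres [308.9 238.6] [343.8 189. ]
[ 0.50867305 -0.24666744  0.14860475] [ 1.29561848 -1.95684652  5.08414257] [-0.5802536  -0.15777289  0.02015687]
```

View pics/g6.png

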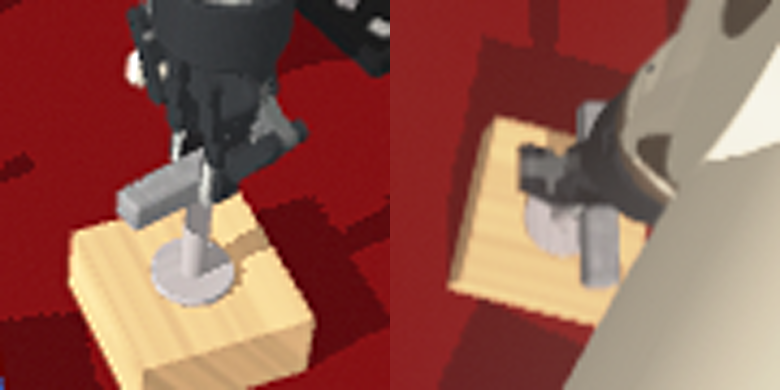

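```bash
python3 -m handwheel '[[0,0,0,-0.03,0,0,1],[0,0,0,-0.085,0,0,1],[0,0,0,-0.14,0,0,1],[0,0,0,-0.14,0,0,1]]' ; python3 - <<'E'
from h import *
from workcell import bot
import pickle
o=bot.get_obs(); s,t=bot.camera("side"),bot.camera("top"); pickle.dump((s,t,o),open("g7.pkl","wb"))
print(o["ee_pos"],o["tcp_rot"],o["q"].round(1))
X=[.508,-.248,.2]
a=proj(s,X)[0].astype(int)
cv2.imwrite("pics/g7.png",cv2.resize(s["frame"][a[1]-50:a[1]+60,a[0]-55:a[0]+55,::-1],(600,600),interpolation=cv2.INTER_CUBIC)); print(a)
R=toolR([0,0,-1],[-np.sin(np.radians(36.9)),np.cos(np.radians(36.9)),0]); print(row(o,R,[.555,.119,.29]))
E
```

```text
time: 13.12
ee_pos: [0.5091, -0.2466, 0.2918]
tcp_rot: [-15.5, 89.7, -15.5]
wrist_force: [0.4, 0.8, -2.6]
opening: 0.0176
[ 0.5091365  -0.24656552  0.29177908] [-15.49732086  89.68167497 -15.46229711] [-25.9   8.1  18.1  99.7   0.1 -25.9]
[311 216]
[-3.686e+01  2.700e-01  1.800e-01  1.500e-03  3.655e-01  4.610e-02]
```

View pics/g7.png

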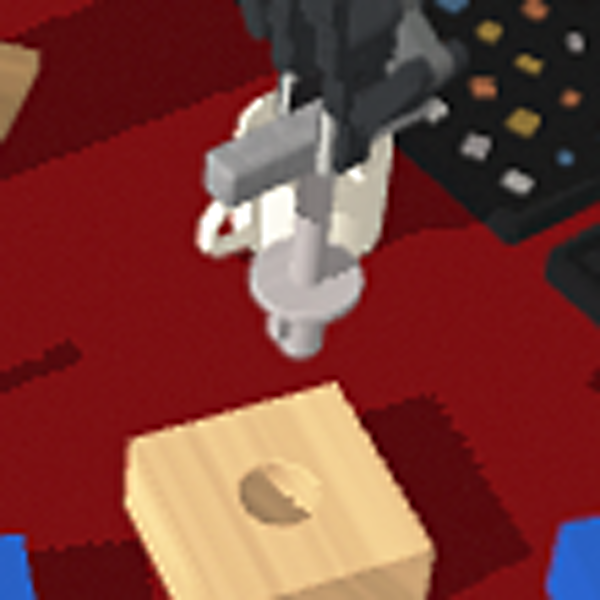

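The post is held upright and clear of the block (flange at about (311,216) in the side picture). Next I carry it over the stand.

```bash
python3 -m handwheel '[[-6,0,0,0.001,0.05,0.006,1],[-16,0,0,0.001,0.11,0.014,1],[-27,0,0,0.001,0.17,0.021,1],[-36.9,0.2,0,0.001,0.23,0.029,1],[-36.9,0.2,0,0.001,0.285,0.036,1],[-36.9,0.2,0,0.001,0.335,0.042,1],[-36.9,0.2,0.1,0.001,0.3655,0.046,1],[-36.9,0.2,0.1,0.001,0.3655,0.046,1],[-36.9,0.2,0.1,0.001,0.3655,0.046,1]]'; cat > see.py <<'E'
from h import *
from workcell import bot
import pickle,sys
n=sys.argv[1]
o=bot.get_obs(); s,t=bot.camera("side"),bot.camera("top"); pickle.dump((s,t,o),open(n+".pkl","wb"))
print(o["ee_pos"].round(4),o["tcp_rot"].round(1),o["wrist_force"].round(1),o["q"].round(1))
a,b=[proj(c,[.554,.119,.16])[0].astype(int) for c in(s,t)]; print(a,b)
cr=lambda c,u:cv2.resize(c["frame"][u[1]-50:u[1]+50,u[0]-50:u[0]+50,::-1],(395,395),interpolation=cv2.INTER_CUBIC)
cv2.imwrite(f"pics/{n}.png",np.hstack([cr(s,a),cr(t,b)]))
E
python3 see.py g8
```

```text
time: 14.35
ee_pos: [0.5537, 0.1187, 0.2855]
tcp_rot: [141.8, 89.6, 178.8]
wrist_force: [-0.6, 0.0, -2.3]
opening: 0.0182
[0.5537 0.1187 0.2855] [141.8  89.6 178.8] [-0.6  0.  -2.3] [ 12.1   8.6  18.   99.8   0.1 -24.9]
[244 143] [201 167]
```

View pics/g8.png

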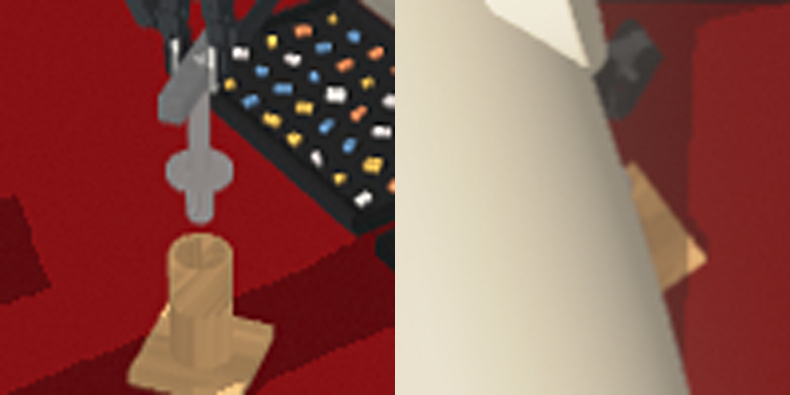

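```bash
cat > fp.py <<'E'
from h import *
import pickle,sys
n=sys.argv[1]; s,t,o=pickle.load(open(n+".pkl","rb"))
yaw=float(sys.argv[2]); x0=[float(v) for v in sys.argv[3].split(",")]
PP=[cyl(.008,0.006,.03),cyl(.025,0,.006),cyl(.0105,-.04,0)]
a=proj(s,[x0[0],x0[1],o["ee_pos"][2]-.0986])[0].astype(int); r=(a[0]-14,a[1]-6,28,26)
m=grey(s,r); cv2.imwrite("pics/m_"+n+".png",cv2.resize(m*255,None,fx=12,fy=12,interpolation=cv2.INTER_NEAREST).astype(np.uint8))
for slip in(.003,.0076,.011):
    z=o["ee_pos"][2]-.091-slip
    x,f=fit([s],[m],[r],PP,lambda x:(rz(yaw),np.array([x[0],x[1],z])),x0,[.006,.006])
    d=x-o["ee_pos"][:2]; print(slip,"seat",x.round(4),round(z,4),"cost",f,"off bar-frame",(rz(-yaw)[:2,:2]@d).round(4))
x,f=fit([s],[m],[r],PP,lambda x:(rz(yaw),x),x0+[o["ee_pos"][2]-.0986],[.006,.006,.006]);print("free",x.round(4),f)
E
python3 fp.py g8 37 .5537,.1187; python3 fp.py g7 0 .509,-.2466; python3 -c "
import cv2,numpy as np
cv2.imwrite('pics/m78.png',np.hstack([cv2.imread('pics/m_g8.png'),cv2.imread('pics/m_g7.png')]))"
```

```text
0.003 seat [0.5528 0.1157] 0.1915 cost 29.1875 off bar-frame [-0.0025 -0.0019]
0.0076 seat [0.5561 0.1209] 0.1869 cost 28.0625 off bar-frame [0.0033 0.0002]
0.011 seat [0.558  0.1236] 0.1835 cost 26.4375 off bar-frame [0.0064 0.0013]
free [0.5556 0.1213 0.1859] 28.0
0.003 seat [ 0.5098 -0.2474] 0.1978 cost 28.5625 off bar-frame [ 0.0007 -0.0009]
0.0076 seat [ 0.5129 -0.2443] 0.1932 cost 28.125 off bar-frame [0.0038 0.0023]
0.011 seat [ 0.5148 -0.2421] 0.1898 cost 28.1875 off bar-frame [0.0056 0.0045]
free [ 0.5119 -0.2453  0.1947] 28.1875
```

View pics/m78.png

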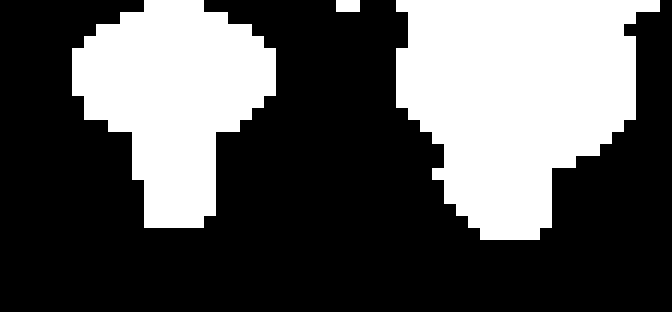

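```bash
python3 -m handwheel '[[0,0,0,0.015,0,0,1],[0,0,0,0.028,0,0,1],[0,0,0,0.028,0,0,1],[0,0,0,0.028,0,0,1]]'; python3 - <<'E'
from h import *
from workcell import bot
import pickle
o=bot.get_obs(); s=bot.camera("side"); pickle.dump((s,s,o),open("g9.pkl","wb"))
print(o["ee_pos"].round(4),o["tcp_rot"].round(1),o["wrist_force"].round(1))
u=proj(s,[.554,.119,.12])[0]; x,y=int(u[0])-24,int(u[1])-26
im=cv2.resize(s["frame"][y:y+48,x:x+48,::-1],(600,600),interpolation=cv2.INTER_CUBIC); k=12.5
a=np.linspace(0,2*np.pi,60)
def dr(P,c): cv2.polylines(im,[np.round((proj(s,P)-[x-.5,y-.5])*k).astype(int)],True,c,1)
for r in(.025,.01125): dr(np.c_[.5538+r*np.cos(a),.1190+r*np.sin(a),0*a+.11],(255,0,0))
for d,c in((.0,(0,255,0)),(-.0012,(0,0,0))):
  p=o["ee_pos"]; cx,cy=p[0]+d*np.cos(.64),p[1]+d*np.sin(.64)
  for slip in(.0076,):
    z=p[2]-.091-slip
    dr(np.c_[cx+.0105*np.cos(a),cy+.0105*np.sin(a),0*a+z-.04],c); dr(np.c_[cx+.025*np.cos(a),cy+.025*np.sin(a),0*a+z],c)
cv2.imwrite("pics/g9.png",im)
E
python3 fp.py g9 37 .5537,.1187
```

```text
time: 14.95
ee_pos: [0.5541, 0.1189, 0.2597]
tcp_rot: [123.4, 89.8, 160.3]
wrist_force: [0.5, 0.1, -2.6]
opening: 0.0178
[0.5541 0.1189 0.2597] [123.4  89.8 160.3] [ 0.5  0.1 -2.6]
0.003 seat [0.5536 0.1144] 0.1657 cost 34.5625 off bar-frame [-0.0031 -0.0033]
0.0076 seat [0.5562 0.1198] 0.1611 cost 32.6875 off bar-frame [ 0.0022 -0.0005]
0.011 seat [0.5592 0.1233] 0.1577 cost 31.6875 off bar-frame [0.0067 0.0005]
free [0.5553 0.1185 0.1623] 33.1875
```

View pics/g9.png

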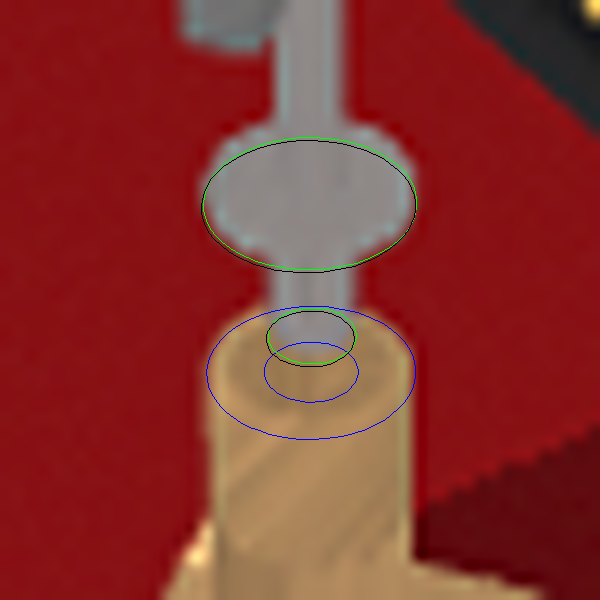

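```bash
python3 -m handwheel '[[0,0,0,0.008,0,0,1],[0,0,0,0.013,0,0,1],[0,0,0,0.013,0,0,1]]'; python3 -m handwheel '[[0,0,0,0.003,0,0,1],[0,0,0,0.003,0,0,1]]'
```

```text
time: 15.38
ee_pos: [0.5539, 0.1193, 0.2457]
tcp_rot: [128.7, 89.8, 165.6]
wrist_force: [-1.2, 0.9, -0.8]
opening: 0.0172
time: 15.62
ee_pos: [0.5536, 0.119, 0.2429]
tcp_rot: [135.8, 89.7, 172.7]
wrist_force: [-1.5, 1.1, -3.3]
opening: 0.017
```

```bash
python3 -m handwheel '[[0,0,0,0.003,0,0,1],[0,0,0,0.006,0,0,1],[0,0,0,0.006,0,0,1]]'; python3 see.py g10
```

```text
time: 16.0
ee_pos: [0.5538, 0.1191, 0.2368]
tcp_rot: [132.6, 89.8, 169.6]
wrist_force: [-1.5, 0.3, -3.1]
opening: 0.0172
[0.5538 0.1191 0.2368] [132.6  89.8 169.6] [-1.5  0.3 -3.1] [ 12.1   7.2  11.   94.    0.1 -24.8]
[244 143] [201 167]
```

View pics/g10.png

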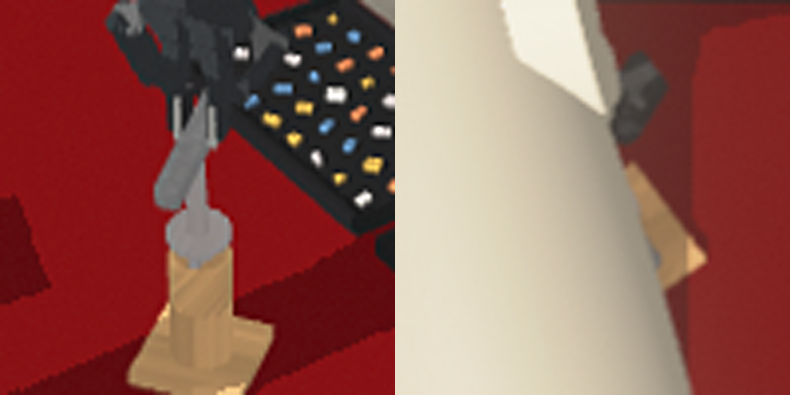

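```bash
python3 - <<'E'
from h import *
import pickle
o=[]
for n,z in(("g8",.25),("g10",.2)):
    s=pickle.load(open(n+".pkl","rb"))[0]; a=proj(s,[.554,.119,z-.03])[0].astype(int)
    o.append(cv2.resize(s["frame"][a[1]-35:a[1]+35,a[0]-25:a[0]+25,::-1],(395,553),interpolation=cv2.INTER_CUBIC)); print(a)
cv2.imwrite("pics/c10.png",np.hstack(o))
E
```

```text
[243 127]
[244 141]
```

View pics/c10.png

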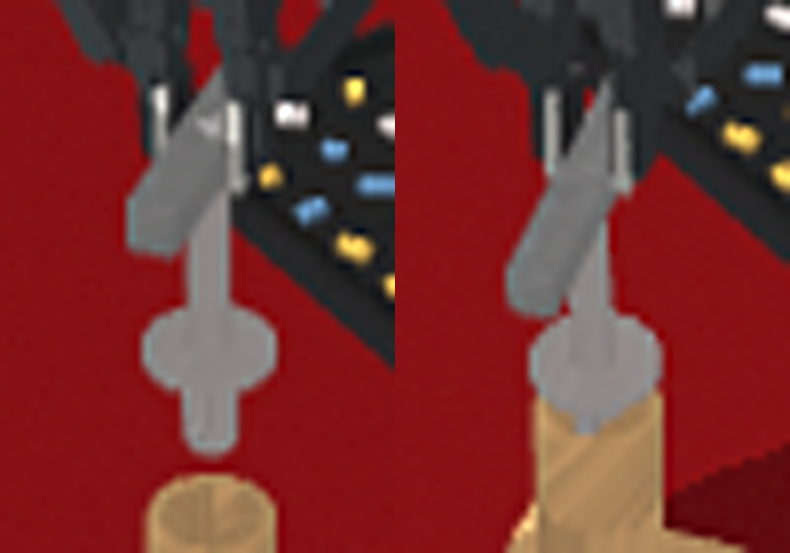

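```bash
cat > ft.py <<'E'
from h import *
import pickle,sys
n=sys.argv[1]; yaw=float(sys.argv[2]); s,t,o=pickle.load(open(n+".pkl","rb"))
r=tuple(int(v) for v in sys.argv[3].split(","))
hub=float(sys.argv[4]) if len(sys.argv)>4 else None
FULL=[box(.11,.02,.08,.102),cyl(.008,0.006,.085),cyl(.025,0,.006),cyl(.0105,-.04,0),box(.033,.008,-.025,-.002)]
st=[p+0 for p in STAND]; 
x,y,w,h=r; f=s["frame"][y:y+h,x:x+w].astype(float); m=((f.max(2)-f.min(2))/np.maximum(f.max(2),1)<.16)&(f.max(2)>75); m=m.astype(float)
R0=rz(36.9); hubtop=cyl(.025,.02,.11)+[.5538,.119,0]; bore=cyl(.0112,.1099,.11)+[.5538,.119,0]
def rend(x):
    R=rz(yaw)@ry(x[3])@Ro.from_euler("x",x[4] if len(x)>4 else 0,degrees=True).as_matrix(); T=np.array(x[:3])
    a=render(s,[p@R.T+T for p in FULL[:3]],r)
    sh=[p@R.T+T for p in FULL[3:]]; b=render(s,sh,r)
    # visible shaft: only outside hub solid, or above the hub plane
    ab=[q for q in sh]
    ht=render(s,[hubtop],r)
    up=[]
    for q in sh:
        k=len(q)//2
        # clip at plane z=.11 by sampling segments
        pts=[]
        P=np.concatenate([q[:k]*(1-u)+q[k:]*u for u in np.linspace(0,1,41)]) if k!=4 else np.concatenate([q[0::2]*(1-u)+q[1::2]*u for u in np.linspace(0,1,41)])
        P=P[P[:,2]>=.11]
        if len(P)>3: up.append(P)
    b2=render(s,up,r) if up else 0*a
    return np.maximum(a,np.maximum(b2,b*(1-ht)))
cost=lambda x:np.abs(rend(x)-m).sum()
p=o["ee_pos"]; best=None
for t0 in(-8,0,8):
    g=[p[0],p[1],p[2]-.0986,t0]; sim=np.array([g]+[np.array(g)+np.eye(4)[i]*[.006,.006,.006,6][i] for i in range(4)])
    q=minimize(cost,g,method="Nelder-Mead",options=dict(initial_simplex=sim,maxiter=400,xatol=1e-4,fatol=.05))
    R=rz(yaw)@ry(q.x[3]); T=q.x[:3]
    print(q.x.round(4),round(q.fun,1),"bar",(T+R[:,2]*.091).round(4),"foot",(T-R[:,2]*.04).round(4))
    if best is None or q.fun<best.fun: best=q
im=np.hstack([m,rend(best.x)]); cv2.imwrite("pics/ft_"+n+".png",(cv2.resize(im,None,fx=12,fy=12,interpolation=cv2.INTER_NEAREST)*255).astype(np.uint8))
E
python3 ft.py g10 36.9 229,131,24,32; python3 ft.py g8 36.9 228,124,24,42
```

```text
[ 0.5539  0.1187  0.1276 -5.5238] 50.9 bar [0.5469 0.1134 0.2182] foot [0.557  0.121  0.0878]
[ 0.5564  0.1226  0.1234 -5.3062] 51.9 bar [0.5497 0.1176 0.214 ] foot [0.5594 0.1249 0.0836]
[ 0.5627  0.1334  0.1138 -5.4134] 49.2 bar [0.5558 0.1282 0.2044] foot [0.5657 0.1357 0.074 ]
[0.5513 0.112  0.1925 3.3025] 31.0 bar [0.5555 0.1152 0.2834] foot [0.5495 0.1107 0.1526]
[0.5548 0.1182 0.1875 2.1848] 29.4 bar [0.5576 0.1203 0.2785] foot [0.5536 0.1173 0.1476]
[0.5556 0.1189 0.1863 3.7997] 28.5 bar [0.5604 0.1225 0.2771] foot [0.5535 0.1173 0.1464]
```

View pics/ft_g10.png

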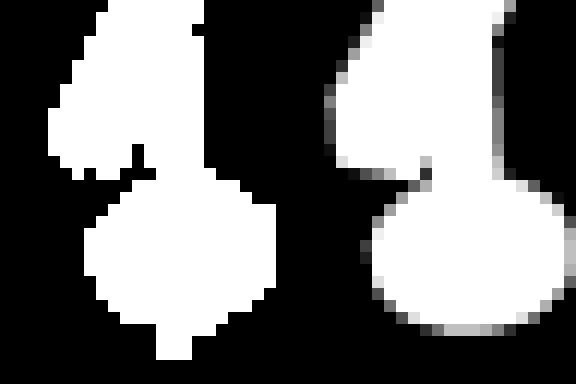

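View pics/ft_g8.png

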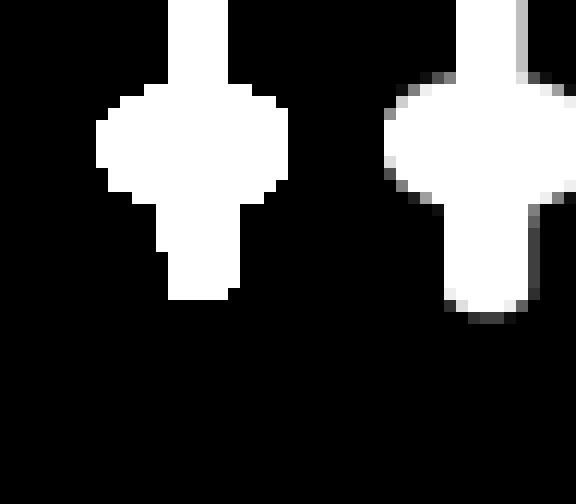

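```bash
cat >> ft.py <<'E'
print("constrained: seat height above hub, tiltY, tiltX, dx,dy at hub")
def full(v):
    h_,ty,tx,dx,dy=v
    R=rz(yaw)@ry(ty)@Ro.from_euler("x",tx,degrees=True).as_matrix(); u=R[:,2]
    return list(np.array([.5538+dx,.119+dy,.11])+u*h_)+[ty,tx]
def c2(v): return cost(full(v))+ (np.hypot(v[3],v[4])/.001)**2 + (v[2]/1.0)**2
b=None
for t0 in(-8,-4,0,4):
  for h0 in(.02,.028):
    g=[h0,t0,0,0,0]; sim=np.array([g]+[np.array(g)+np.eye(5)[i]*[.006,5,2,.001,.001][i] for i in range(5)])
    q=minimize(c2,g,method="Nelder-Mead",options=dict(initial_simplex=sim,maxiter=500,xatol=1e-4,fatol=.05))
    if b is None or q.fun<b.fun:b=q
X=full(b.x); R=rz(yaw)@ry(X[3]); print(b.x.round(4),round(b.fun,1),round(cost(X),1),"seat",np.round(X[:3],4),"bar",(np.array(X[:3])+R[:,2]*.091).round(4),"tcp",p.round(4))
im=np.hstack([m,rend(X)]); cv2.imwrite("pics/ft2_"+n+".png",(cv2.resize(im,None,fx=12,fy=12,interpolation=cv2.INTER_NEAREST)*255).astype(np.uint8))
E
python3 ft.py g10 36.9 229,131,24,32|tail -2
```

```text
constrained: seat height above hub, tiltY, tiltX, dx,dy at hub
[ 1.8600e-02 -5.4152e+00  8.2310e-01  2.0000e-04  2.0000e-04] 50.8 50.1 seat [0.5528 0.1179 0.1285] bar [0.5459 0.1128 0.2191] tcp [0.5538 0.1191 0.2368]
```

View pics/ft2_g10.png

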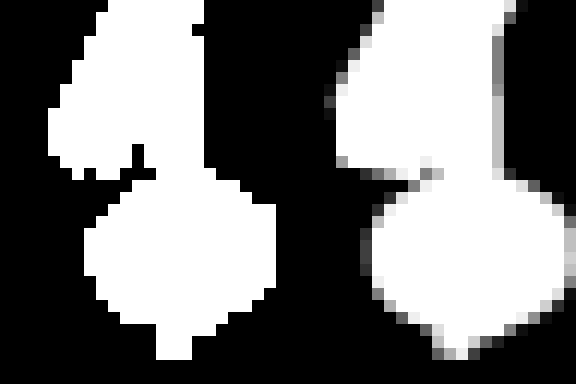

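```bash
python3 -m handwheel '[[0,0,0,-0.012,0,0,1],[0,0,0,-0.03,0,0,1],[0,0,0,-0.05,0,0,1],[0,0,0,-0.05,0,0,1],[0,0,0,-0.05,0,0,1]]';python3 see.py g11;python3 - <<'E'
from h import *
import pickle
o=[]
for n,z in(("g8",.25),("g11",.25)):
    s=pickle.load(open(n+".pkl","rb"))[0]; a=np.array([243,127])
    o.append(cv2.resize(s["frame"][a[1]-35:a[1]+35,a[0]-25:a[0]+25,::-1],(395,553),interpolation=cv2.INTER_CUBIC)); print(a)
cv2.imwrite("pics/c11.png",np.hstack(o))
E
```

```text
time: 16.73
ee_pos: [0.5545, 0.1191, 0.287]
tcp_rot: [123.4, 89.8, 160.3]
wrist_force: [0.5, 0.9, -3.4]
opening: 0.017
[0.5545 0.1191 0.287 ] [123.4  89.8 160.3] [ 0.5  0.9 -3.4] [ 12.1   8.6  18.1  99.7   0.1 -24.8]
[244 143] [201 167]
[243 127]
[243 127]
```

View pics/c11.png

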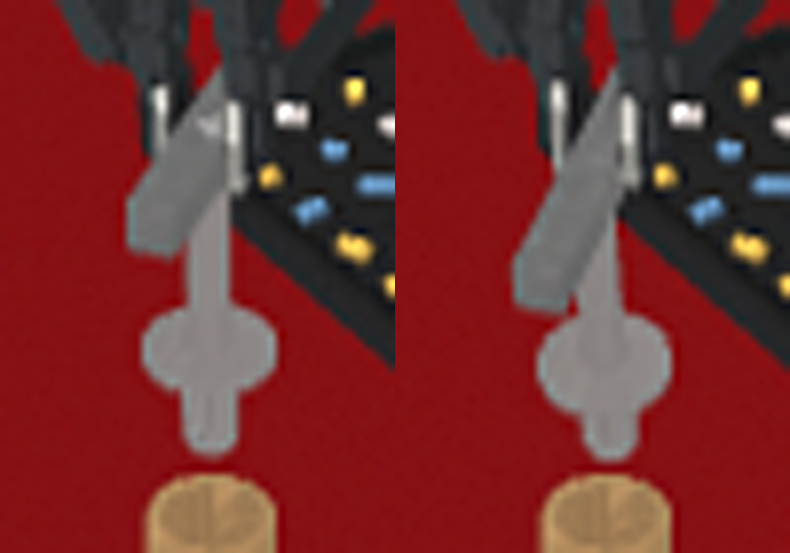

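```bash
python3 ft.py g11 36.9 229,117,23,40|head -3; python3 ft.py g8 36.9 229,117,23,40|head -3;python3 -c "
import cv2,numpy as np
cv2.imwrite('pics/ft811.png',np.vstack([cv2.imread('pics/ft_g8.png'),cv2.imread('pics/ft_g11.png')])[::2,::2])"
```

```text
[ 0.5558  0.1194  0.1789 -6.863 ] 56.8 bar [0.5471 0.1128 0.2692] foot [0.5596 0.1222 0.1392]
[ 0.5593  0.1252  0.1737 -6.6343] 54.0 bar [0.5509 0.1189 0.2641] foot [0.563 0.128 0.134]
[ 0.552   0.1131  0.1862 -7.7008] 60.9 bar [0.5423 0.1058 0.2763] foot [0.5563 0.1163 0.1465]
[0.5527 0.1149 0.1897 1.9029] 39.8 bar [0.5551 0.1167 0.2806] foot [0.5516 0.1141 0.1497]
[0.5559 0.1199 0.1862 1.703 ] 37.8 bar [0.558  0.1215 0.2772] foot [0.5549 0.1192 0.1463]
[0.5565 0.1206 0.1857 1.3931] 38.4 bar [0.5583 0.1219 0.2767] foot [0.5558 0.12   0.1457]
```

View pics/ft811.png

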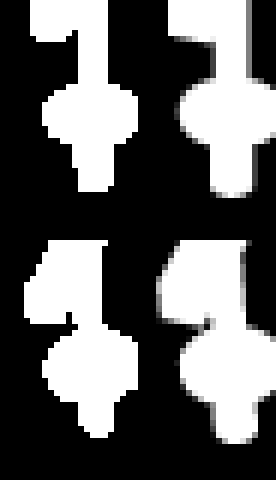

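```bash
python3 -m handwheel '[[0,8.5,0,0,0,0,1],[0,8.5,0,0,0,0,1],[0,8.5,0,0,0,0,1]]' 120;python3 see.py g12; python3 ft.py g12 36.9 229,117,23,40|head -3; python3 - <<'E'
from h import *
import pickle
o=[]
for n in("g8","g12"):
    s=pickle.load(open(n+".pkl","rb"))[0]; a=np.array([243,127])
    o.append(cv2.resize(s["frame"][a[1]-35:a[1]+35,a[0]-25:a[0]+25,::-1],(395,553),interpolation=cv2.INTER_CUBIC)); print(a)
cv2.imwrite("pics/c12.png",np.hstack(o))
E
```

```text
time: 17.2
ee_pos: [0.5545, 0.1193, 0.2871]
tcp_rot: [178.9, 81.5, -144.2]
wrist_force: [0.5, -0.1, -3.5]
opening: 0.0167
[0.5545 0.1193 0.2871] [ 178.9   81.5 -144.2] [ 0.5 -0.1 -3.5] [ 13.6  16.5  27.1 108.4  -3.2 -23.1]
[244 143] [201 167]
[0.5561 0.1313 0.1616 1.3883] 51.1 bar [0.5578 0.1326 0.2526] foot [0.5553 0.1307 0.1217]
[0.5531 0.1267 0.1654 1.6195] 52.3 bar [0.5551 0.1282 0.2564] foot [0.5522 0.126  0.1254]
[0.5648 0.1455 0.1472 3.0353] 41.3 bar [0.5686 0.1484 0.2381] foot [0.5631 0.1442 0.1073]
[243 127]
[243 127]
```

View pics/c12.png

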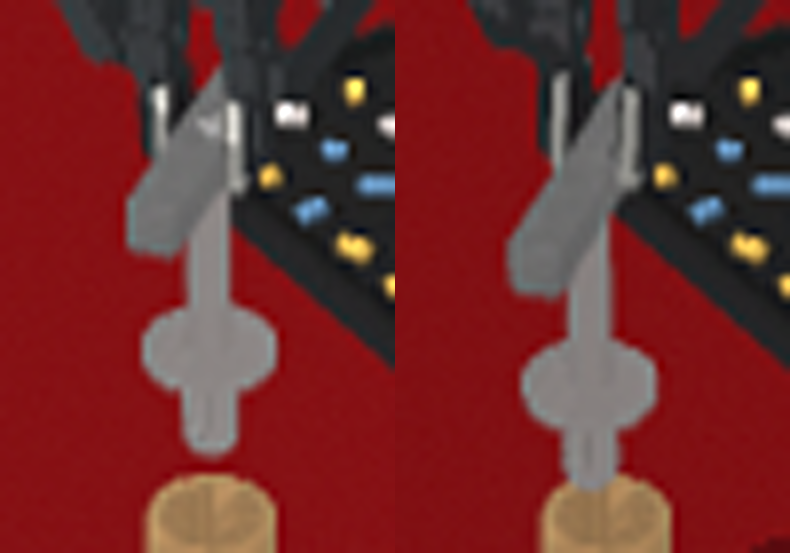

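```bash
python3 -m handwheel '[[0,0,0,-0.002,0,0.0138,1],[0,0,0,0.008,0,0.0152,1],[0,0,0,0.0157,0,0.0165,1],[0,0,0,0.0157,0,0.0165,1]]';python3 see.py g13; python3 - <<'E'
from h import *
import pickle
s,_,o=pickle.load(open("g13.pkl","rb")); x,y=219,122; k=11
im=cv2.resize(s["frame"][y:y+50,x:x+50,::-1],(550,550),interpolation=cv2.INTER_CUBIC)
a=np.linspace(0,2*np.pi,60)
def dr(P,c): cv2.polylines(im,[np.round((proj(s,P)-[x-.5,y-.5])*k).astype(int)],True,c,1)
for r in(.025,.01125): dr(np.c_[.5538+r*np.cos(a),.1190+r*np.sin(a),0*a+.11],(255,0,0))
for zf in(.125,.13):
  dr(np.c_[.5538+.0105*np.cos(a),.119+.0105*np.sin(a),0*a+zf],(0,255,0)); dr(np.c_[.5538+.025*np.cos(a),.119+.025*np.sin(a),0*a+zf+.04],(0,255,0))
cv2.imwrite("pics/c13.png",im)
E
```

```text
time: 17.8
ee_pos: [0.5646, 0.1272, 0.2687]
tcp_rot: [178.8, 81.3, -144.3]
wrist_force: [-0.3, 0.2, -1.8]
opening: 0.0164
[0.5646 0.1272 0.2687] [ 178.8   81.3 -144.3] [-0.3  0.2 -1.8] [ 14.2  17.9  26.6 106.8  -3.2 -22.6]
[244 143] [201 167]
```

View pics/c13.png

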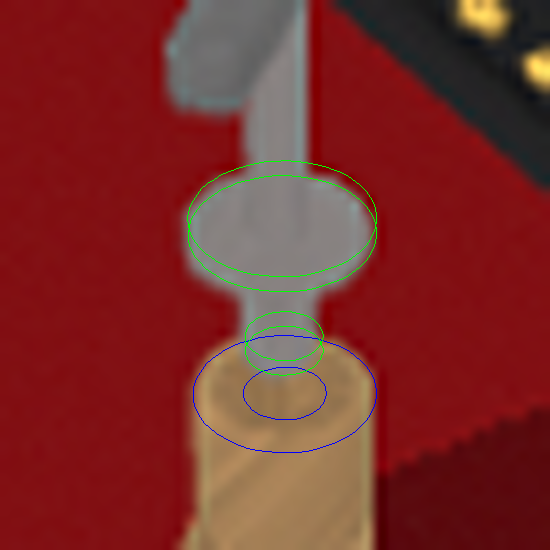

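```bash
python3 -m handwheel '[[0,0,0,0.006,0,0.0018,1],[0,0,0,0.011,0,0.0026,1],[0,0,0,0.016,0,0.0034,1],[0,0,0,0.016,0,0.0034,1]]';python3 see.py g14
```

```text
time: 18.4
ee_pos: [0.5655, 0.1279, 0.2523]
tcp_rot: [178.8, 81.3, -144.3]
wrist_force: [-2.6, -1.2, -2.3]
opening: 0.0161
[0.5655 0.1279 0.2523] [ 178.8   81.3 -144.3] [-2.6 -1.2 -2.3] [ 14.2  17.6  24.4 105.   -3.2 -22.5]
[244 143] [201 167]
```

View pics/g14.png

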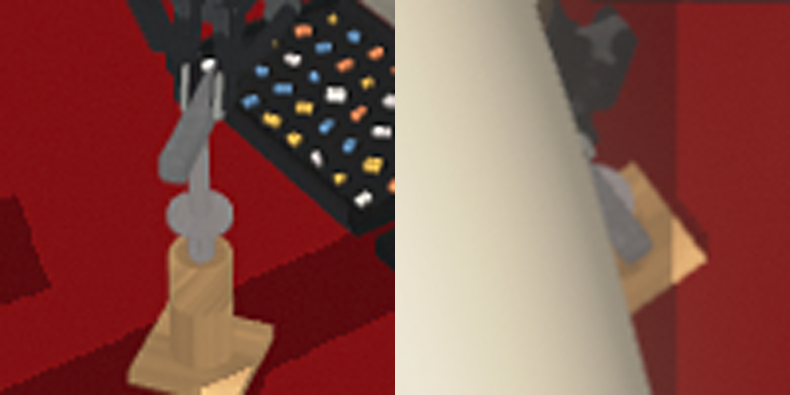

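```bash
python3 -m handwheel '[[0,0,0,0.0002,0,-0.0015,1],[0,0,0,0.0022,0,-0.0012,1],[0,0,0,0.0042,0,-0.0009,1],[0,0,0,0.0042,0,-0.0009,1]]';python3 see.py g15
```

```text
time: 19.0
ee_pos: [0.5647, 0.1273, 0.2487]
tcp_rot: [178.9, 81.4, -144.2]
wrist_force: [-3.4, -0.3, -2.8]
opening: 0.0163
[0.5647 0.1273 0.2487] [ 178.9   81.4 -144.2] [-3.4 -0.3 -2.8] [ 14.2  17.2  23.6 104.4  -3.2 -22.6]
[244 143] [201 167]
```

View pics/g15.png

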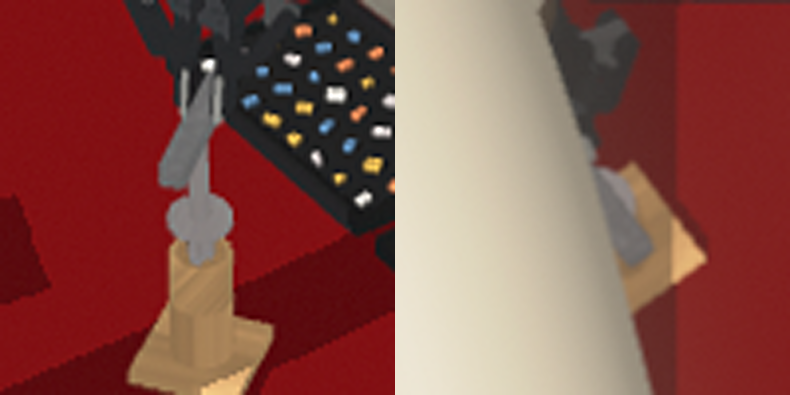

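```bash
python3 -m handwheel '[[0,0,0,0.0004,0,-0.003,1],[0,0,0,0.0004,0,-0.003,1]]';python3 -m handwheel '[[0,0,0,0.0004,0,-0.003,1],[0,0,0,0.0004,0,-0.003,1]]'; python3 -m handwheel '[[0,0,0,0.003,0,0.0005,1],[0,0,0,0.005,0,0.0008,1],[0,0,0,0.005,0,0.0008,1]]';python3 see.py g16
```

```text
time: 19.35
ee_pos: [0.5625, 0.1255, 0.2492]
tcp_rot: [178.9, 81.4, -144.1]
wrist_force: [-0.8, 0.6, -3.4]
opening: 0.0167
time: 19.6
ee_pos: [0.5602, 0.1236, 0.2493]
tcp_rot: [179.1, 81.4, -144.0]
wrist_force: [0.5, 2.0, -3.4]
opening: 0.0164
time: 19.98
ee_pos: [0.56, 0.1237, 0.2437]
tcp_rot: [178.9, 81.4, -144.2]
wrist_force: [-0.1, 1.3, -2.4]
opening: 0.0167
[0.56   0.1237 0.2437] [ 178.9   81.4 -144.2] [-0.1  1.3 -2.4] [ 13.9  16.3  21.8 103.6  -3.2 -22.8]
[244 143] [201 167]
```

View pics/g16.png

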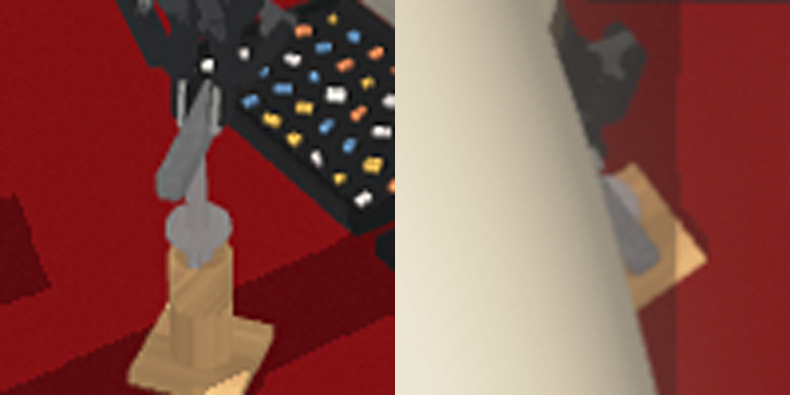

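```bash
python3 -m handwheel '[[0,0,0,0.003,0,0.0005,1],[0,0,0,0.005,0,0.0008,1],[0,0,0,0.005,0,0.0008,1]]'; python3 -m handwheel '[[0,0,0,0.003,0,0.0005,1],[0,0,0,0.005,0,0.0008,1],[0,0,0,0.005,0,0.0008,1]]';python3 see.py g17
```

```text
time: 20.45
ee_pos: [0.56, 0.1237, 0.2386]
tcp_rot: [178.8, 81.4, -144.2]
wrist_force: [-0.1, 2.8, -1.9]
opening: 0.0164
time: 20.82
ee_pos: [0.56, 0.1237, 0.2336]
tcp_rot: [178.9, 81.4, -144.2]
wrist_force: [1.0, 3.5, -3.2]
opening: 0.0166
[0.56   0.1237 0.2336] [ 178.9   81.4 -144.2] [ 1.   3.5 -3.2] [ 13.9  16.   20.4 102.4  -3.2 -22.8]
[244 143] [201 167]
```

View pics/g17.png

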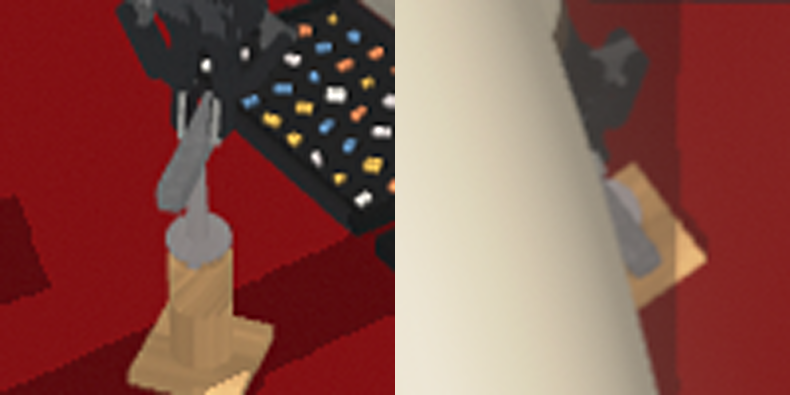

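```bash
python3 -m handwheel '[[0,0,0,0.003,0.0005,0.0015,1],[0,0,0,0.005,0.0007,0.002,1],[0,0,0,0.005,0.0007,0.002,1]]'; python3 -m handwheel '[[0,0,0,0.003,0,0.0005,1],[0,0,0,0.005,0,0.0008,1],[0,0,0,0.005,0,0.0008,1]]';python3 see.py g18
```

```text
time: 21.3
ee_pos: [0.5606, 0.1249, 0.2283]
tcp_rot: [179.0, 81.4, -144.1]
wrist_force: [0.8, 2.2, -3.6]
opening: 0.0166
time: 21.68
ee_pos: [0.5607, 0.125, 0.2233]
tcp_rot: [179.0, 81.4, -144.1]
wrist_force: [1.2, 1.8, -2.8]
opening: 0.0168
[0.5607 0.125  0.2233] [ 179.    81.4 -144.1] [ 1.2  1.8 -2.8] [ 14.1  16.   19.2 101.2  -3.2 -22.7]
[244 143] [201 167]
```

View pics/g18.png

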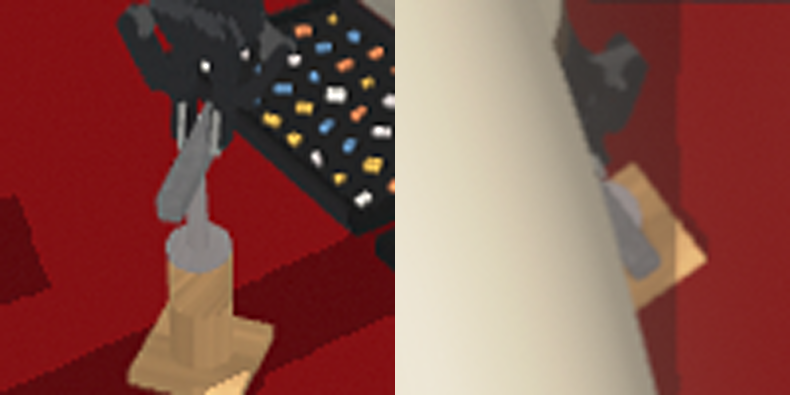

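```bash
python3 -m handwheel '[[0,0,0,0.003,0.0003,0.001,1],[0,0,0,0.005,0.0003,0.0013,1],[0,0,0,0.005,0.0003,0.0013,1]]'; python3 -m handwheel '[[0,0,0,0.003,0,0.0005,1],[0,0,0,0.005,0,0.0008,1],[0,0,0,0.005,0,0.0008,1]]';python3 see.py g19
```

```text
time: 22.15
ee_pos: [0.5614, 0.1258, 0.2203]
tcp_rot: [179.5, 81.6, -143.5]
wrist_force: [3.1, 2.7, 11.4]
opening: 0.0167
time: 22.52
ee_pos: [0.5624, 0.1264, 0.2197]
tcp_rot: [-179.5, 82.0, -142.5]
wrist_force: [3.5, 5.9, 35.8]
opening: 0.0168
[0.5624 0.1264 0.2197] [-179.5   82.  -142.5] [ 3.5  5.9 35.8] [ 14.1  15.5  18.3 100.2  -3.2 -22.6]
[244 143] [201 167]
```

View pics/g19.png

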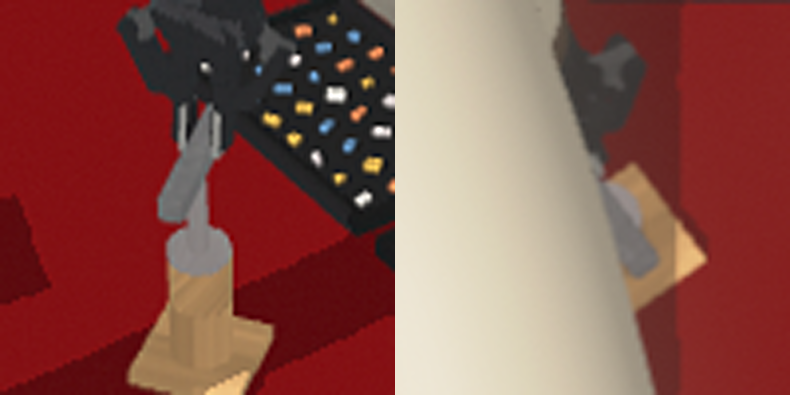

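```bash
python3 -m handwheel '[[0,0,0,-0.004,0,-0.0006,1],[0,0,0,-0.004,0,-0.0006,1]]'; python3 ft.py g19 36.9 229,133,24,32|tail -2; python3 - <<'E'
from h import *
import pickle
s,_,o=pickle.load(open("g19.pkl","rb")); x,y=222,128; k=13
im=cv2.resize(s["frame"][y:y+44,x:x+44,::-1],(572,572),interpolation=cv2.INTER_CUBIC)
a=np.linspace(0,2*np.pi,60)
def dr(P,c): cv2.polylines(im,[np.round((proj(s,P)-[x-.5,y-.5])*k).astype(int)],True,c,1)
dr(np.c_[.5538+.025*np.cos(a),.1190+.025*np.sin(a),0*a+.11],(255,0,0))
for zz in(.116,):dr(np.c_[.5538+.025*np.cos(a),.1190+.025*np.sin(a),0*a+zz],(0,255,0))
for zz in(.135,.141):dr(np.c_[.5538+.025*np.cos(a),.1190+.025*np.sin(a),0*a+zz],(0,0,0))
cv2.imwrite("pics/c19.png",im)
E
```

```text
time: 22.88
ee_pos: [0.5616, 0.126, 0.2202]
tcp_rot: [179.7, 81.6, -143.3]
wrist_force: [2.5, 3.1, 15.5]
opening: 0.017
constrained: seat height above hub, tiltY, tiltX, dx,dy at hub
[ 4.000e-04 -2.763e+00  9.529e-01  5.000e-04 -1.000e-04] 57.0 55.8 seat [0.5543 0.1189 0.1104] bar [0.5508 0.1163 0.2013] tcp [0.5624 0.1264 0.2197]
```

View pics/c19.png

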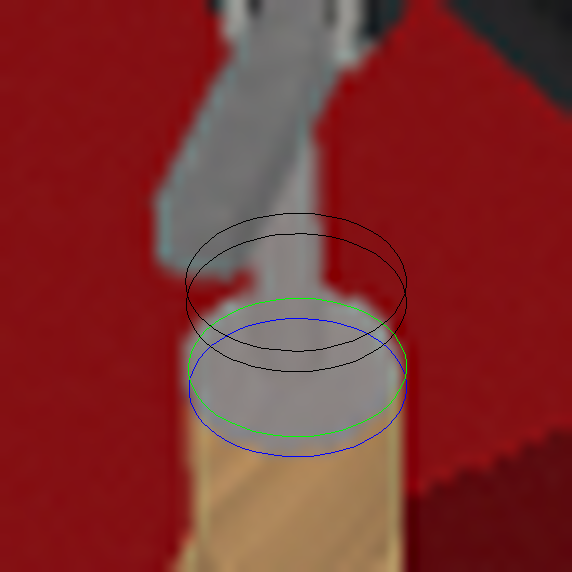

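```bash
python3 -m handwheel '[[0,0,0,-0.005,0,-0.0007,1],[0,0,0,-0.005,0,-0.0007,-1],[0,0,0,-0.005,0,-0.0007,-1],[0,0,0,-0.005,0,-0.0007,-1],[0,0,0,-0.005,0,-0.0007,-1],[0,0,0,-0.06,0,-0.009,-1],[0,-8.5,0,-0.06,0,-0.02,-1],[0,-8.5,0,-0.06,0,-0.02,-1],[0,-8.5,0,-0.06,0,-0.02,-1]]'; python3 see.py g20; python3 - <<'E'
from h import *
from workcell import bot
o=bot.get_obs()
R=toolR([0,0,-1],[-np.sin(np.radians(36.9)),np.cos(np.radians(36.9)),0]); print(row(o,R,[.5538,.119,.197]))
E
```

```text
time: 24.0
ee_pos: [0.5521, 0.1189, 0.2799]
tcp_rot: [137.1, 89.8, 174.0]
wrist_force: [0.1, -0.7, 0.5]
opening: 0.0855
[0.5521 0.1189 0.2799] [137.1  89.8 174. ] [ 0.1 -0.7  0.5] [ 12.1   8.1  16.8  98.9   0.1 -24.8]
[244 143] [201 167]
[ 0.04   -0.18   -0.16    0.0824 -0.0011  0.001 ]
```

View pics/g20.png

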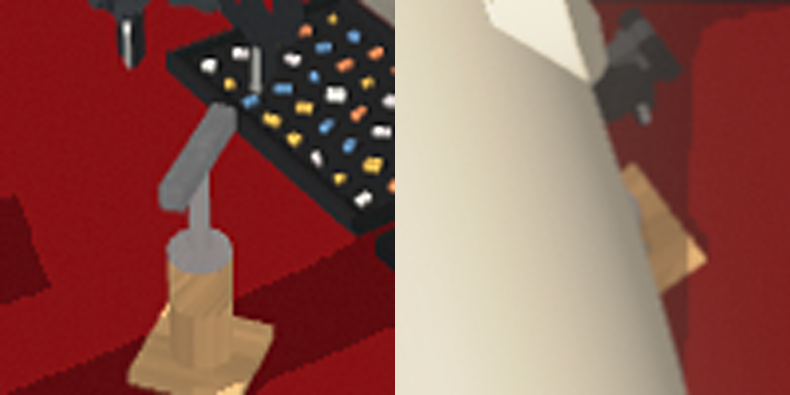

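```bash
python3 -m handwheel '[[0,0,0,0.04,-0.001,0.001,-1],[0,0,0,0.07,-0.001,0.001,-1],[0,0,0,0.0825,-0.001,0.001,-1],[0,0,0,0.0825,-0.001,0.001,-1],[0,0,0,0.0825,-0.001,0.001,1],[0,0,0,0.0825,-0.001,0.001,1],[0,0,0,0.0825,-0.001,0.001,1],[0,0,0,0.0825,-0.001,0.001,1],[0,0,0,0.0825,-0.001,0.001,1],[0,0,0,0.0825,-0.001,0.001,1],[0,0,0,0.0825,-0.001,0.001,1],[0,0,0,0.0825,-0.001,0.001,1]]' 120; python3 see.py g21
```

```text
time: 25.6
ee_pos: [0.5537, 0.1191, 0.1979]
tcp_rot: [110.8, 89.8, 147.7]
wrist_force: [-2.0, 1.4, 5.1]
opening: 0.0182
[0.5537 0.1191 0.1979] [110.8  89.8 147.7] [-2.   1.4  5.1] [ 12.1   6.6   6.   89.5   0.1 -24.8]
[244 143] [201 167]
```

View pics/g21.png

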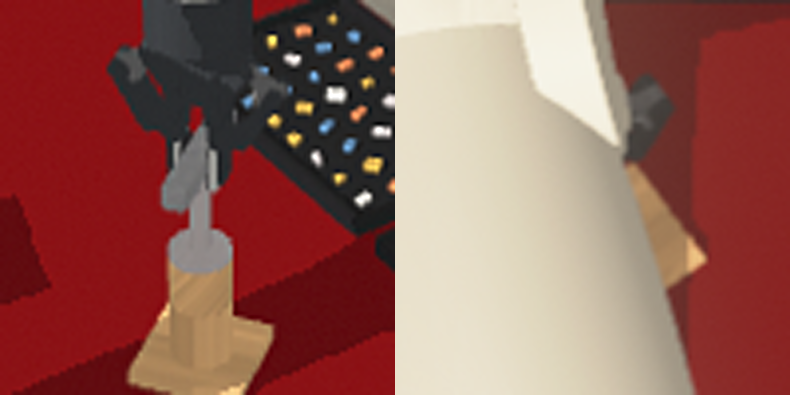

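```bash
python3 -m handwheel '[[0,0,0,0.001,0,0,1],[0,0,0,0.001,0,0,1],[0,0,0,0.001,0,0,1]]'; python3 -m handwheel '[[3,0,0,0.001,0,0,1],[-3,0,0,0.001,0,0,1],[0,0,0,0.001,0,0,1],[0,0,0,0.001,0,0,1],[0,0,0,0.001,0,0,1]]'
```

```text
time: 26.08
ee_pos: [0.5537, 0.1192, 0.1978]
tcp_rot: [87.0, 89.9, 123.9]
wrist_force: [-2.8, 1.9, 11.2]
opening: 0.0184
time: 26.7
ee_pos: [0.5543, 0.1193, 0.1977]
tcp_rot: [29.2, 89.9, 66.1]
wrist_force: [-2.1, 1.9, 16.2]
opening: 0.0186
```

```bash
python3 -m handwheel '[[0,0,0,-0.0009,0,0,1],[0,0,0,-0.0009,0,0,1],[0,0,0,-0.0009,0,0,1]]'; python3 see.py g22;  python3 ft.py g22 36.9 229,139,24,24|tail -1; python3 - <<'E'
from h import *
import pickle
s,_,o=pickle.load(open("g22.pkl","rb")); x,y=222,128; k=13
im=cv2.resize(s["frame"][y:y+44,x:x+44,::-1],(572,572),interpolation=cv2.INTER_CUBIC)
a=np.linspace(0,2*np.pi,60)
def dr(P,c): cv2.polylines(im,[np.round((proj(s,P)-[x-.5,y-.5])*k).astype(int)],True,c,1)
for zz,c in((.11,(255,0,0)),(.116,(0,255,0))):dr(np.c_[.5538+.025*np.cos(a),.1190+.025*np.sin(a),0*a+zz],c)
cv2.imwrite("pics/c22.png",np.hstack([im[:,:380],cv2.resize(s["frame"][128:172,222:266,::-1],(572,572),interpolation=cv2.INTER_CUBIC)[:,:380]]))
E
```

```text
time: 27.08
ee_pos: [0.5543, 0.1192, 0.1978]
tcp_rot: [53.6, 89.9, 90.5]
wrist_force: [0.3, 1.8, 9.7]
opening: 0.0183
[0.5543 0.1192 0.1978] [53.6 89.9 90.5] [0.3 1.8 9.7] [ 12.1   6.5   5.9  89.4   0.1 -24.8]
[244 143] [201 167]
[1.0000e-04 2.5534e+00 5.0910e-01 1.1000e-03 3.0000e-04] 33.5 31.9 seat [0.5549 0.1193 0.1101] bar [0.5581 0.1217 0.201 ] tcp [0.5543 0.1192 0.1978]
```

View pics/c22.png

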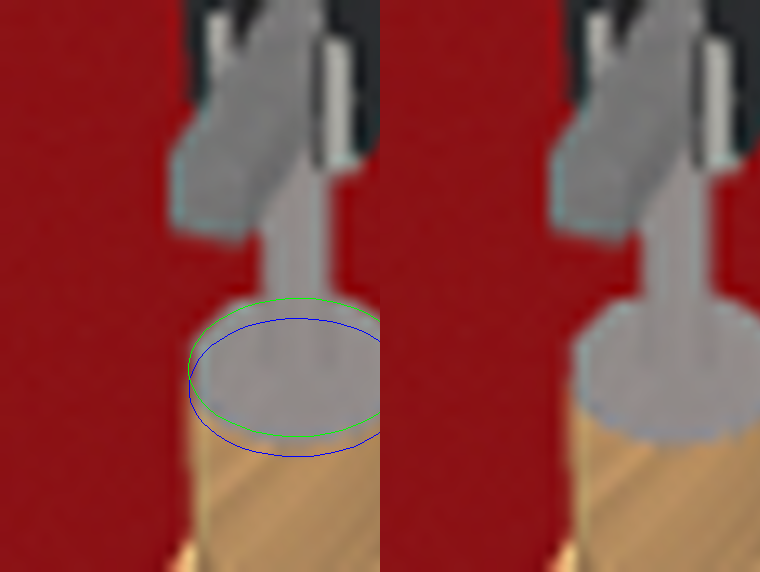

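```bash
sed -i 's/h=cv2.convexHull(p.astype(np.float32))/h=cv2.convexHull((p+.5-.5\/S).astype(np.float32))/' h.py; python3 - <<'E'
from h import *
import pickle
for n in("g20","g22"):
    s,_,o=pickle.load(open(n+".pkl","rb")); r=(232,147,22,19)
    x,y,w,h=r; f=s["frame"][y:y+h,x:x+w].astype(float)
    m=((f.max(2)-f.min(2))/np.maximum(f.max(2),1)<.16).astype(float)
    P=[cyl(.008,0.006,.05),cyl(.025,0,.006)]
    for z in(.107,.110,.113,.116): 
        q,c=fit([s],[m],[r],P,lambda v:(np.eye(3),np.array([v[0],v[1],z])),[.554,.119],[.004,.004]); print(n,z,q.round(4),c)
    r2=(222,156,48,44); m2=wood(s,r2)  # lower stand
    r2=(220,165,50,32); q,c=fit([s],[wood(s,r2)],[r2],STAND,lambda v:(rz(v[2]),np.array([v[0],v[1],0])),[.554,.119,37],[.004,.004,4]); print("stand",q.round(4),c)
E
python3 fit5.py g5.pkl
```

```text
g20 0.107 [0.5572 0.1258] 22.625
g20 0.11 [0.5556 0.1231] 23.3125
g20 0.113 [0.5537 0.1201] 24.1875
g20 0.116 [0.5521 0.1169] 25.8125
stand [ 0.5533  0.1204 36.9217] 29.25
g22 0.107 [0.5579 0.1254] 22.3125
g22 0.11 [0.5563 0.1227] 23.1875
g22 0.113 [0.5547 0.1189] 23.875
g22 0.116 [0.5528 0.1161] 24.9375
stand [ 0.5534  0.1208 37.3753] 29.6875
[ 0.5542  0.1209 36.5333] 126.9375
[ 0.5541  0.1212 37.0046] 130.4375
[ 0.5543  0.1206 37.8773] 90.125
[ 0.5549  0.1201 36.5289] 86.625
[ 0.5538  0.1214 36.6151] 38.75
[ 0.5538  0.1211 37.0374] 39.0
```

```bash
python3 -m handwheel '[[0,0,0,-0.004,0,0,1],[0,0,0,-0.004,0,0,1]]'; python3 -m handwheel '[[2,0,0,0.002,0,0,1],[-2,0,0,0.004,0,0,1],[2,0,0,0.0045,0,0,1],[-2,0,0,0.0055,0,0,1],[0,0,0,0.0055,0,0,1],[0,0,0,0.0055,0,0,1]]'
```

```text
time: 27.42
ee_pos: [0.5534, 0.119, 0.1997]
tcp_rot: [130.4, 89.8, 167.3]
wrist_force: [0.2, 1.5, -1.6]
opening: 0.0185
time: 28.18
ee_pos: [0.5544, 0.1193, 0.1977]
tcp_rot: [16.0, 89.8, 52.9]
wrist_force: [-3.2, 1.7, 17.3]
opening: 0.0185
```

```bash
python3 -m handwheel '[[0,0,0,-0.0009,0,0,1],[0,0,0,-0.0009,0,0,1],[0,0,0,-0.0009,0,0,1],[0,0,0,-0.0009,0,0,1]]'; python3 -m handwheel '[[0,0,0,0,0,0,1],[0,0,0,0,0,0,1],[0,0,0,0,0,0,1]]'; python3 - <<'E'
from workcell import bot
import cv2
s=bot.camera("side");cv2.imwrite("pics/end.png",s["frame"][:,:,::-1])
E
```

```text
time: 28.68
ee_pos: [0.5543, 0.1192, 0.1977]
tcp_rot: [33.1, 89.9, 69.9]
wrist_force: [-1.0, 2.4, 13.3]
opening: 0.0183
time: 29.05
ee_pos: [0.5543, 0.1193, 0.1978]
tcp_rot: [32.6, 89.9, 69.4]
wrist_force: [-0.8, 2.0, 14.1]
opening: 0.0186
```

View pics/end.png

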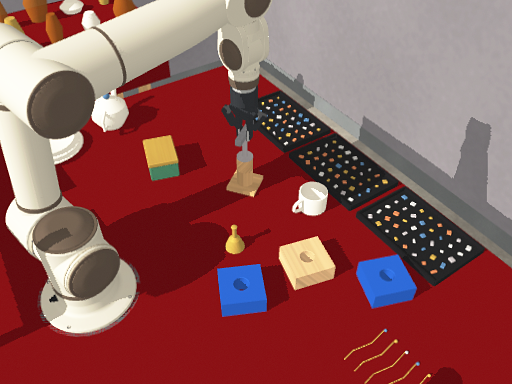

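The final view shows the post seated in the upright stand at (244,165). The teacup (313,198), bell (235,240) and tin (160,158) haven't moved. The push is about 14 N, so I ease it down to about 10.

```bash
python3 -m handwheel '[[0,0,0,-0.0006,0,0,1],[0,0,0,-0.0006,0,0,1],[0,0,0,-0.0006,0,0,1],[0,0,0,-0.0006,0,0,1]]'; python3 -m handwheel '[[0,0,0,0,0,0,1],[0,0,0,0,0,0,1],[0,0,0,0,0,0,1],[0,0,0,0,0,0,1]]'
```

```text
time: 29.6
ee_pos: [0.5543, 0.1192, 0.1978]
tcp_rot: [51.3, 89.9, 88.1]
wrist_force: [-0.2, 2.3, 10.1]
opening: 0.0184
time: 30.1
ee_pos: [0.5543, 0.1192, 0.1978]
tcp_rot: [50.3, 89.9, 87.2]
wrist_force: [0.1, 1.3, 10.0]
opening: 0.0183
```

```bash
python3 -c "
from workcell import bot
print(bot.job_done())"
```

```text
the job is handed in; nothing more can be done
None
```

I handed the job in at about 30 s. The stand is upright on its foot, the post is in its hub, and the gripper is still holding the bar and pressing down at 10.0 N (wrist force).

**What I did:** I gripped the toppled stand by its column, tilted it up until a foot edge touched the table and let it settle onto its foot. I then took the post from the plywood block by its bar and lowered it into the hub with the key along the keyways.

**What went wrong:** On the first try the post tilted and slid in my grip when its tip touched the rim of the bore. I pulled it back out, tilted the tool to straighten the post and pushed it in until the flange reached the hub. Then I let go of the bar, took a fresh centred grip and pressed down.

**Last checks:**
- **Seating:** Lifting slightly and pressing again with small turns stopped at the same height (TCP 197.7 mm). The side picture shows the flange on the hub.
- **Limits of that check:** The image fit for the flange height is only good to about 2 mm. The arm hid the hub from the top camera, so I could not confirm full seating from above.
- **Peak force:** The highest wrist force I read was about 36 N vertically.
- **Bystanders:** The teacup, bell and tin look unmoved in the final picture.

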